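# Balance-test two rocker arms from the tilt-out bin

### The job

Two look-alike rocker arms lie in the blue tilt-out bin, and one of them has its weight off centre: tilt the bin fully out by its black handle, and set each rocker by its notch on a knife edge of the stand, letting go of it to see whether it stays level. Lay the one that tips flat in the red reject tray, and leave the true one balancing level on a knife edge, released. Do not disturb the other things on the bench.

Things in the scene. Friction and masses are not known exactly. Their poses are not given: they have to be found in the camera images.
- parts_bin (a joint): Tilt of the blue bin (304 mm wide) about its bottom front edge, rad: 0 shut, grows as its top comes forward, stop at 0.5. Friction hinge: stays where left, takes 5 to 15 N at the handle. When shut, a fixed cover bars the rockers from above; tilted right out, they tilt with the bin and are reached by a tool tilted alike (29 to 36 degrees).
- bin_hinge (a point): Middle of the bin's hinge line, 25 mm above the bench; fixed. y axis along the hinge, -x the way the bin tips (to the robot). With the bin shut the rockers stand 38 mm behind it, bush bottoms 30 mm above it. The grey housing (320 mm wide, 158 mm high) reaches 108 mm behind it; its cover starts 42 mm behind it.
- bin_handle (a point): Middle of the bin's black handle bar, a round bar 12 mm dia, 66 mm long (along y); it moves with the bin. With the bin shut it is 40 mm in front of the hinge and 85 mm above it. The bin's front panel (8 mm thick, 50 mm high) ends 35 mm below the bar's middle. Pinch it across x; it can turn between the fingers as the bin tilts.
- rocker_a_mid (a point): Middle of a loose rocker arm, half-way up (27 mm above the bottom of its end bushes): bent aluminium arm 120 mm long (y) x 20 (x) x 54 mm high (z). Grip it across x by the middle block, 20 mm wide, 24 mm long, 34 to 54 mm above the bush bottoms. V-notch across the underside of the block, apex 5 mm above this point, mouth 16 mm wide. Arms are 14 mm wide.
- rocker_b_mid (a point): Middle of a loose rocker arm, half-way up (27 mm above the bottom of its end bushes): bent aluminium arm 120 mm long (y) x 20 (x) x 54 mm high (z). Grip it across x by the middle block, 20 mm wide, 24 mm long, 34 to 54 mm above the bush bottoms. V-notch across the underside of the block, apex 5 mm above this point, mouth 16 mm wide. Arms are 14 mm wide.
- edge_1 (a point): Middle of the top of the left knife edge, 51 mm above the bench: polished steel, 16 mm long along this point's x, on a blade 3 mm thick. A rocker lies across it along y, the edge in its notch.
- edge_2 (a point): Middle of the top of the right knife edge, 51 mm above the bench: polished steel, 16 mm long along this point's x, on a blade 3 mm thick. A rocker lies across it along y, the edge in its notch.
- reject_tray: Red open tray, fixed, 100 (x) x 170 (y) x 28 mm, walls and floor 4 mm; origin under its middle, on the bench. A rocker fits only with its long axis along the tray's y.
- sanding_block: Brown sanding block, 62 x 100 x 34 mm; bystander. Origin under its middle.
- marker_pen: White and red marker pen lying, 16 x 136 x 16 mm, long along its y; bystander. Origin under its middle.
- stump_cast: Plaster cylinder standing, 67 mm dia, 120 mm high; bystander. Origin under its middle.
- rocker_a: Rocker of point rocker_a_mid, 0.11 to 0.21 kg; origin 27 mm below that point. Stands on two brass bushes, 20 mm dia, 100 mm apart. The two rockers look alike; exactly one has its weight off centre, 8 mm along the arm, and only balancing shows which. At the start it stands in saddles (24 mm high cheeks each side of each bush) in the bin, parallel to its front, 85 mm left or right of its middle.
- rocker_b: Rocker of point rocker_b_mid, 0.11 to 0.21 kg; origin 27 mm below that point. Stands on two brass bushes, 20 mm dia, 100 mm apart. The two rockers look alike; exactly one has its weight off centre, 8 mm along the arm, and only balancing shows which. At the start it stands in saddles (24 mm high cheeks each side of each bush) in the bin, parallel to its front, 85 mm left or right of its middle.
- knife_stand: Fixed stand, dark base 70 (x) x 254 (y) x 8 mm, carrying the two knife edges 130 mm apart along y; origin under its middle, on the bench. On an edge the true rocker settles within 4 degrees of level in about a second; the off-centre one tips about 14 degrees, until one end bush rests on the base, and stays in its notch.

How it is judged:
On the way, in this order (a step that is already met when the one before it is completed fails the run):
1. the bin is tilted out by at least 0.42 rad (value of joint parts_bin above 0.42 rad), for 0.2 s.
2. the off-centre rocker rests in its notch on a knife edge, released by the fingers, and has tipped by more than 7 degrees ((distance between rocker_a_mid and edge_1 below 0.012 m or distance between rocker_a_mid and edge_2 below 0.012 m) and contact force between the fingers and rocker_a below 0.05 N and angle between rocker_a_mid's own z axis and vertical above 0.12 rad and contact force between rocker_a and knife_stand above 0.3 N), for 0.2 s.
At the end, for the whole second after the job is handed in: The true rocker balances at rest on either knife edge, its middle point within 12 mm of the edge's middle and within 0.09 rad (5 degrees) of level; the off-centre rocker lies upright (within 0.2 rad) on the floor of the reject tray, at rest, its middle within the tray. The bin may stay tilted out ((distance between rocker_b_mid and edge_1 below 0.012 m or distance between rocker_b_mid and edge_2 below 0.012 m) and angle between rocker_b_mid's own z axis and vertical below 0.09 rad and contact force between rocker_b and knife_stand above 0.3 N and linear speed of rocker_b below 0.03 m/s and x of rocker_a_mid in the frame of reject_tray between -0.042 and 0.042 m and y of rocker_a_mid in the frame of reject_tray between -0.05 and 0.05 m and height (world z) of rocker_a_mid below 0.038 m and angle between rocker_a_mid's own z axis and vertical below 0.2 rad and linear speed of rocker_a below 0.02 m/s); the robot touches nothing.
It fails at once if the sanding block is moved by more than 40 mm (distance of sanding_block from where it was at the start of the episode above 0.04 m).
It fails at once if the marker pen is moved by more than 40 mm (distance of marker_pen from where it was at the start of the episode above 0.04 m).
It fails at once if the stump cast is moved by more than 40 mm (distance of stump_cast from where it was at the start of the episode above 0.04 m).
It also fails if it takes over 72 s, if anything falls off the work surface, if the arm or the gripper's body presses on something with over 40 N, if the wrist force passes 120 N, or if a joint passes its speed limit or range.

### The arm

A 6-joint arm with a two-finger parallel gripper is mounted at the origin on a cart in front of the work surface, level with it; the furniture and walls round the work are solid. World frame = base frame: x ahead of the robot, y to its left, z up, the work surface at z = 0. Lengths are in m, angles in rad, forces in N, time in s.
With the tool pointing down it reaches from about 0.375 to 0.75 m from the base axis. Payload 9 kg.
Tool frame: the origin (TCP) lies midway between the tips of the shut fingers; the grasp point (between the pads) lies 19 mm behind it; z points along the fingers, x is the direction in which the jaws open and shut, and the axes are right-handed (so a half turn about z gives the same grasp; the last joint's range is limited). The gripper opens to 85 mm and grips with 20 to 120 N. Pads are 22 mm wide; open, the fingers measure 114 mm over their backs; the gripper's body (76 mm by 85 mm) begins 54 mm behind the grasp point. The pads swing forward as they close: fully open they stand 13 mm farther back than shut.
Start: joints at [-1.534, 0.104, 0.097, 1.564, 0, 1.353], TCP at [0.151, -0.581, 0.231] pointing down, gripper open.
Joint ranges: [-2.99, 2.99], [-0.84, 1.86], [-1.1, 1.16], [-1.84, 2.11], [-1.51, 1.56], [-3.14, 3.14]. Speed limits (rad/s): [2.22, 2.22, 2.57, 3.14, 3.14, 3.14].

### API

Orientations are given as a unit quaternion [w, x, y, z].
In Python, from plant import ctrl gives the robot as it stands.
- The arm moves only by the tool drive_tool, never from a script. Its argument "targets" is a list of rows, each an object of numbers: "x", "y", "z": the shift along the tool's x, y, z in cm; "wx", "wy", "wz": the turn, a rotation vector about the tool's x, y, z in degrees; "gripper": the gripper's target within -1 to 1 (fully open at 1, half-way at 0, shut at -1). A call has exactly 8 rows; each row is the pose to reach, as a shift and turn from the pose measured when the call began, along the tool's axes at that moment; what a row does not reach only later rows make up. A row lasts 1/10 s, in which the tool goes at most 50 mm and 8.59 degrees, less where a joint would pass 70% of its speed; a pose out of reach is approached as far as the arm can. A call with a gripper value outside its range is refused whole. The fingers move at their own pace and stop on an object; "squeeze" is the grip in N (left out, the last holds). Time passes only in rows, so rows that repeat a pose let the fingers close, or fill a call up. It gives the time, the measured TCP pose, the force and the opening at its end, in the units of the state.
- ctrl.observe(): the state, without advancing time (a new reading comes with each control period).
- ctrl.capture(name): name is "scene" or "top" or "wrist"; returns a dict with "frame" (384x512x3 uint8, red, green, blue), "intrinsics" (3x3 intrinsics, pixels), "world_from_camera" (4x4, takes a point from camera to world coordinates); the wrist camera has in their place "mount" (4x4, takes a point from camera to tool coordinates, whose origin is the TCP and whose axes are the tool frame's). Camera axes: x right, y up, looking along -z (the intrinsics and any distortion apply to the point x, -y, -z); pixel columns grow to the right and rows downward; lengths in m; the calibration is good to about 2 mm. A picture is of the moment at which its call begins: read the wrist's pose just before it. There is no depth.
- ctrl.sign_off(): hands the job in, once; it reports no verdict.
The state is a dict: "t": time; "q": joint angles; "joint_velocities": joint speeds; "joint_efforts": joint torques, N m; "eef_pos": TCP position; "eef_rot": TCP orientation; "force": force on the tool from outside, world axes, zero at the start; "ft_torque": the same for the moment, N m; "gripper_width": finger opening in m.
Only numpy, scipy, OpenCV 4.12 (cv2) and the standard library are available. Lean on these libraries where they do the work, as an engineer would, in place of code of your own. Each camera call takes 0.05 s, during which the arm holds its last target.

## Working session

There is one attempt and no reset: what is moved stays moved. The work goes in short steps, Python scripts to look and compute and a tool call to move; the robot and the scene stay as the last step left them, time stands still between calls to the robot, and variables do not carry over. Pictures are saved under pics/ and viewed, and the job is handed in when it is done.

Besides the shell and the picture viewer there is one more tool, called as name([rows], argument=value, ...), one row to a line, values as JSON. drive_tool: Moves the arm, as the interface text tells. Its arguments: {"type":"object","properties":{"targets":{"type":"array"},"squeeze":{"type":"number"}},"required":["targets"]}

```bash
mkdir -p pics; ls; python3 - <<'E'
from plant import ctrl
import cv2,numpy as np
s=ctrl.observe();print(s)
for n in ["scene","top","wrist"]:
    c=ctrl.capture(n);cv2.imwrite(f"pics/{n}0.png",c["frame"][:,:,::-1])
    print(n,{k:np.round(v,4).tolist() for k,v in c.items() if k!="frame"})
    np.savez(f"{n}0.npz",**c)
E
```

```text
pics
{'t': 0.0, 'q': array([-1.53367181e+00,  1.04712864e-01,  9.64365432e-02,  1.56389553e+00,
       -1.37562006e-06,  1.35310414e+00]), 'joint_velocities': array([ 6.74365758e-05,  5.14847721e-04, -1.06769981e-03, -9.90154853e-04,
       -6.63800317e-04,  9.47376674e-05]), 'joint_efforts': array([ 3.63905783e-03, -5.56932843e+01,  5.03646255e+01,  1.71513890e-02,
       -1.94396471e-04, -1.55534866e-05]), 'eef_pos': array([ 0.15124107, -0.58026964,  0.23049637]), 'eef_rot': array([-5.27745436e-04,  7.91222926e-01, -6.11527439e-01, -4.41019856e-04]), 'force': array([ 0.14470845,  0.46639397, -0.56241697]), 'ft_torque': array([-0.01072604, -0.0153    ,  0.02520166]), 'gripper_width': 0.08535378286991632}
scene {'intrinsics': [[377.9237, 0.0, 261.4141], [0.0, 377.9237, 197.7413], [0.0, 0.0, 1.0]], 'world_from_camera': [[-0.8763, 0.28, -0.3919, 0.1064], [-0.4815, -0.4868, 0.7288, 0.8079], [0.0133, 0.8274, 0.5614, 0.7424], [0.0, 0.0, 0.0, 1.0]]}
top {'intrinsics': [[346.9092, 0.0, 257.6562], [0.0, 346.9092, 194.5712], [0.0, 0.0, 1.0]], 'world_from_camera': [[-0.0119, 0.9963, -0.0849, 0.4708], [-0.9999, -0.0112, 0.0089, -0.0144], [0.008, 0.085, 0.9963, 1.0499], [0.0, 0.0, 0.0, 1.0]]}
wrist {'intrinsics': [[268.7223, 0.0, 255.2237], [0.0, 268.7223, 195.057], [0.0, 0.0, 1.0]], 'mount': [[1.0, -0.0005, -0.0003, 0.001], [-0.0006, -0.9576, -0.288, -0.0737], [-0.0001, 0.288, -0.9576, -0.1435], [0.0, 0.0, 0.0, 1.0]]}
```

View pics/scene0.png

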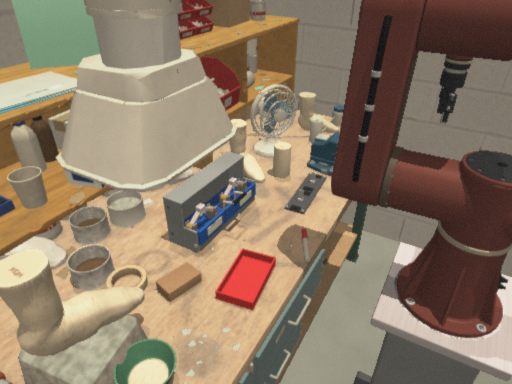

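View pics/top0.png

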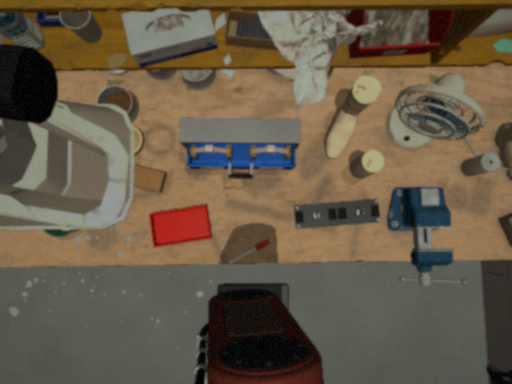

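View pics/wrist0.png

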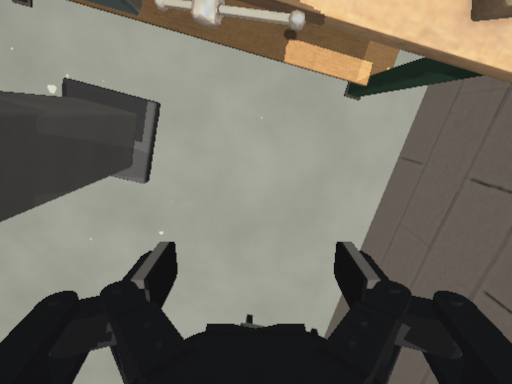

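```bash
cat > h.py <<'E'
import numpy as np,cv2
def load(n): return dict(np.load(n))
def ray(c,u,v,T=None):
    K=c["intrinsics"];T=c["world_from_camera"] if T is None else T
    d=np.array([(u-K[0,2])/K[0,0],-(v-K[1,2])/K[1,1],-1.]);return T[:3,3],T[:3,:3]@d
def onz(c,u,v,z,T=None):
    o,d=ray(c,u,v,T);return o+d*(z-o[2])/d[2]
def proj(c,p,T=None):
    K=c["intrinsics"];T=c["world_from_camera"] if T is None else T
    q=T[:3,:3].T@(np.asarray(p)-T[:3,3]);return K[0,0]*q[0]/-q[2]+K[0,2],K[1,1]*-q[1]/-q[2]+K[1,2]
def tri(c1,p1,c2,p2):
    o1,d1=ray(c1,*p1);o2,d2=ray(c2,*p2)
    s=np.linalg.lstsq(np.c_[d1,-d2],o2-o1,rcond=None)[0];a=o1+s[0]*d1;b=o2+s[1]*d2
    return (a+b)/2,np.linalg.norm(a-b)
from scipy.spatial.transform import Rotation as R
def tool(s):
    T=np.eye(4);q=s["eef_rot"];T[:3,:3]=R.from_quat([q[1],q[2],q[3],q[0]]).as_matrix();T[:3,3]=s["eef_pos"];return T
def rel(s,pos,Rm):
    T=tool(s);d=T[:3,:3].T@(np.array(pos)-T[:3,3])*100
    w=np.degrees(R.from_matrix(T[:3,:3].T@Rm).as_rotvec());return np.round(d,2),np.round(w,2)
E
python3 - <<'E'
from h import *
c=load("top0.npz");f=c["frame"][:,:,::-1]
a=cv2.resize(f[105:260,140:400],None,fx=3,fy=3,interpolation=cv2.INTER_CUBIC);cv2.imwrite("pics/topz.png",a)
c=load("scene0.npz");f=c["frame"][:,:,::-1]
a=cv2.resize(f[140:310,150:340],None,fx=3.5,fy=3.5,interpolation=cv2.INTER_CUBIC);cv2.imwrite("pics/scenez.png",a)
E
```

```text
(no output)
```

View pics/topz.png

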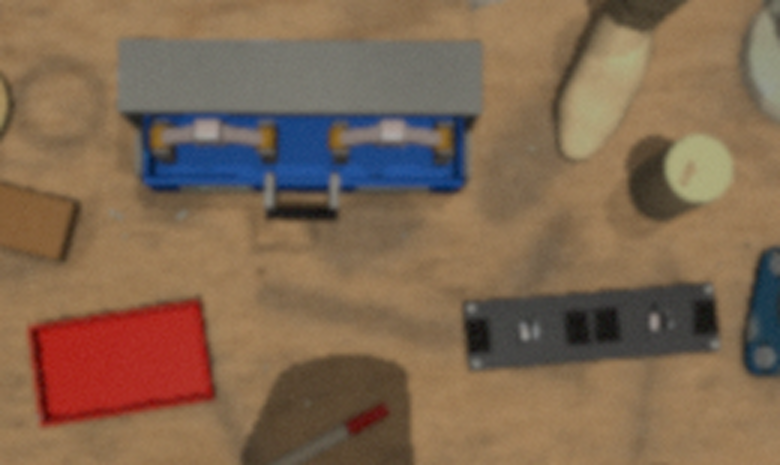

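View pics/scenez.png

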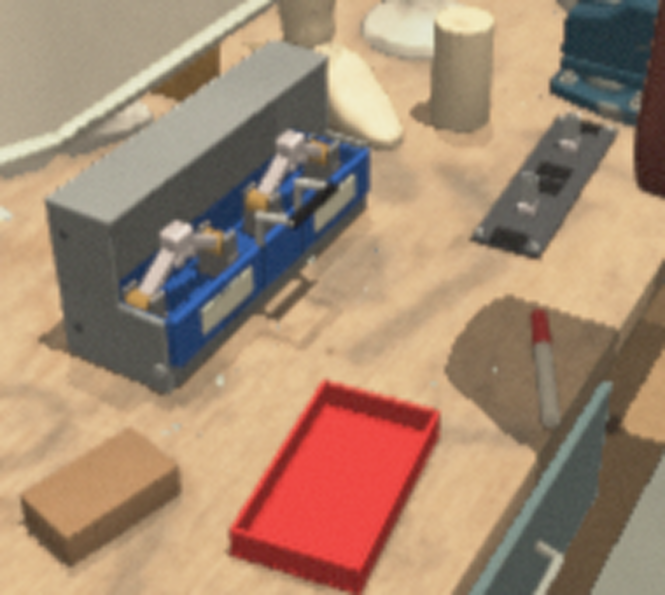

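```bash
python3 - <<'E'
from h import *
np.set_printoptions(precision=4,suppress=True)
c=load("top0.npz");s=load("scene0.npz")
f=lambda u,v:(u/3+140-1/3,v/3+105-1/3)
g=lambda u,v:(u/3.5+150-.36,v/3.5+140-.36)
def P(n,u,v,z):print(n,onz(c,*f(u,v),z))
P("hand",302,212,.11);P("hl",268,211,.11);P("hr",337,213,.11)
P("ra",207,130,.109);P("rb",393,131,.109)
for u,v in [(119,40),(480,40),(122,112),(481,117)]:P("house",u,v,.158)
for u,v in [(473,307),(476,363),(708,289),(714,345)]:P("bolt",u,v,.010)
P("e1",529,330,.051);P("e2",659,321,.051)
for u,v in [(30,327),(200,298),(214,396),(43,424)]:P("tray",u,v,.028)
P("cast",698,168,.12);P("pen",385,410,.01)
print(tri(c,f(302,212),s,g(315,205)))
print(tri(c,f(207,130),s,g(177,235)),tri(c,f(393,131),s,g(288,143)))
for n,p in [("e1",(529,330)),("e2",(659,321))]:
  q=onz(c,*f(*p),.051);u,v=proj(s,q);print(n,(u-150)*3.5,(v-140)*3.5)
E
```

```text
hand [0.6041 0.0239 0.11  ]
hl [0.6054 0.0548 0.11  ]
hr [ 0.6029 -0.008   0.11  ]
ra [0.681  0.1104 0.109 ]
rb [ 0.6784 -0.0602  0.109 ]
house [0.7508 0.1808 0.158 ]
house [ 0.7478 -0.1354  0.158 ]
house [0.6867 0.1777 0.158 ]
house [ 0.6792 -0.1347  0.158 ]
bolt [ 0.5206 -0.1424  0.01  ]
bolt [ 0.4648 -0.1442  0.01  ]
bolt [ 0.536  -0.3789  0.01  ]
bolt [ 0.4798 -0.3826  0.01  ]
e1 [ 0.4959 -0.1907  0.051 ]
e2 [ 0.5031 -0.316   0.051 ]
tray [0.5052 0.2941 0.028 ]
tray [0.5317 0.128  0.028 ]
tray [0.4359 0.1143 0.028 ]
tray [0.4109 0.2801 0.028 ]
cast [ 0.6391 -0.3358  0.12  ]
pen [ 0.4194 -0.0528  0.01  ]
(array([0.6029, 0.0233, 0.1113]), np.float64(0.002282510796247427))
(array([0.6816, 0.1107, 0.1061]), np.float64(0.0002601596235949592)) (array([ 0.6804, -0.0599,  0.1044]), np.float64(0.002355617456008523))
e1 525.7555614126425 178.08326046087208
e2 568.8656554451086 118.55612532101361
```

```bash
cat >> h.py <<'E'
def Rt(yaw,tilt=0): # tool x=+X rotated by yaw, tilt leaning (fingers point ahead)
    B=np.array([[1,0,0],[0,-1,0],[0,0,-1.]]).T
    return R.from_euler('z',yaw).as_matrix()@R.from_euler('y',-tilt).as_matrix()@B
E
python3 - <<'E'
from plant import ctrl
from h import *
s=ctrl.observe()
print(rel(s,[.45,-.33,.28],Rt(.064)))
E
```

```text
(array([-16.7 , -35.22,  -4.91]), array([-5.000e-02,  4.000e-02, -7.907e+01]))
```

drive_tool([
  {"x": -4, "y": -8, "z": -5, "wz": -15, "gripper": 0.5},
  {"x": -8, "y": -16, "z": -5, "wz": -30, "gripper": 0},
  {"x": -12, "y": -24, "z": -5, "wz": -45, "gripper": 0},
  {"x": -15, "y": -30, "z": -5, "wz": -60, "gripper": 0},
  {"x": -16.7, "y": -35.2, "z": -5, "wz": -75, "gripper": 0},
  {"x": -16.7, "y": -35.2, "z": -5, "wz": -79, "gripper": 0},
  {"x": -16.7, "y": -35.2, "z": -5, "wz": -79, "gripper": 0},
  {"x": -16.7, "y": -35.2, "z": -5, "wz": -79, "gripper": 0},
])

```text
invalid input
```

drive_tool([
  {"z": 0},
  {"z": 0},
  {"z": 0},
  {"z": 0},
  {"z": 0},
  {"z": 0},
  {"z": 0},
  {"z": 0},
])

```text
invalid input
```

drive_tool([
  {"x": -4, "y": -8, "z": -5, "wx": 0, "wy": 0, "wz": -8, "gripper": 0.5},
  {"x": -8, "y": -13, "z": -5, "wx": 0, "wy": 0, "wz": -16, "gripper": 0},
  {"x": -10, "y": -18, "z": -5, "wx": 0, "wy": 0, "wz": -24, "gripper": 0},
  {"x": -12, "y": -23, "z": -5, "wx": 0, "wy": 0, "wz": -32, "gripper": 0},
  {"x": -14, "y": -28, "z": -5, "wx": 0, "wy": 0, "wz": -40, "gripper": 0},
  {"x": -16, "y": -32, "z": -5, "wx": 0, "wy": 0, "wz": -48, "gripper": 0},
  {"x": -16.7, "y": -35.2, "z": -5, "wx": 0, "wy": 0, "wz": -56, "gripper": 0},
  {"x": -16.7, "y": -35.2, "z": -5, "wx": 0, "wy": 0, "wz": -64, "gripper": 0},
])

```text
t: 0.95
eef_pos: [0.4512, -0.3284, 0.281]
eef_rot: [-0.0, 0.995, -0.096, 0.0]
force: [1.2, -2.0, 0.1]
gripper_width: 0.0426
```

```bash
cat > w.py <<'E'
import sys
from plant import ctrl
from h import *
np.set_printoptions(precision=4,suppress=True)
n=sys.argv[1]
s=ctrl.observe();c=ctrl.capture("wrist");T=tool(s)@c["mount"]
np.savez(n+".npz",frame=c["frame"],intrinsics=c["intrinsics"],world_from_camera=T)
cv2.imwrite(f"pics/{n}.png",c["frame"][:,:,::-1]);print(s["t"],s["eef_pos"],s["eef_rot"],s["force"],s["gripper_width"])
E
python3 w.py w1
```

```text
0.95 [ 0.4512 -0.3284  0.281 ] [-0.0004  0.9953 -0.0964  0.    ] [ 1.1786 -2.0487  0.1472] 0.042588128149268406
```

View pics/w1.png

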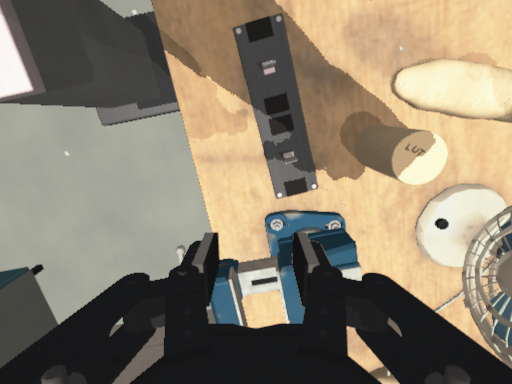

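```bash
python3 - <<'E'
from h import *
c=load("w1.npz");f=c["frame"][:,:,::-1]
a=cv2.resize(f[10:200,225:325],None,fx=4,fy=4,interpolation=cv2.INTER_CUBIC)
cv2.imwrite("pics/w1z.png",np.hstack([a[:400],np.vstack([a[360:]])[:400]]))
E
```

```text
(no output)
```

View pics/w1z.png

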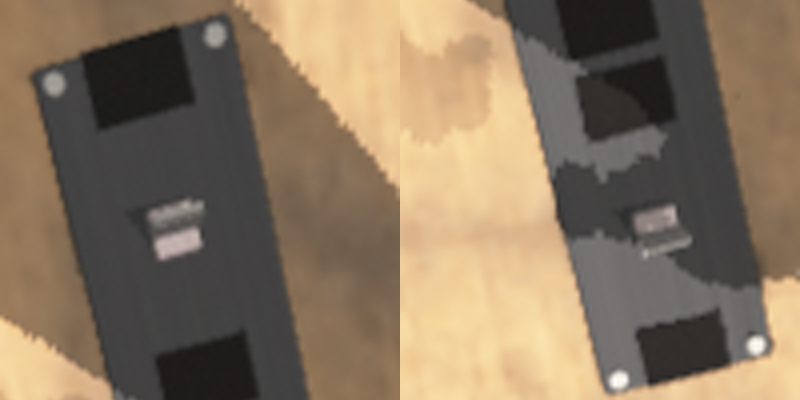

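```bash
python3 - <<'E'
from h import *
np.set_printoptions(precision=4,suppress=True)
c=load("w1.npz")
f=lambda u,v:(u/4+225-.375,v/4+10-.375)
B=[onz(c,*f(*p),.009)[:2] for p in [(54,83),(215,35),(218,740),(356,705)]];print(np.array(B))
m=np.mean(B,0);y=(B[0]+B[1]-B[2]-B[3]);L=np.linalg.norm(y)/2;y/=np.linalg.norm(y)
print(m,L,"yaw",np.arctan2(-y[0],y[1]))
for k in(1,-1):
  e=m+k*.065*y;u,v=proj(c,[*e,.051]);print("edge",e,(u-225)*4,(v-10)*4)
  u,v=proj(c,[*e,.008]);print("base",(u-225)*4,(v-10)*4)
t=load("top0.npz")
for p in [(473,307),(476,363),(708,289),(714,345)]:print(onz(t,p[0]/3+140-1/3,p[1]/3+105-1/3,.009))
E
```

```text
[[ 0.464  -0.1452]
 [ 0.5203 -0.1416]
 [ 0.48   -0.3865]
 [ 0.5366 -0.3827]]
[ 0.5002 -0.264 ] 0.24169698272037946 yaw 0.06690130058997425
edge [ 0.4959 -0.1991] 178.78029892128893 209.78418200599515
base 172.47778835497706 232.2486469093031
edge [ 0.5046 -0.3289] 268.59869509365944 604.9320792545583
base 253.97250178812874 586.4280650681817
[ 0.5207 -0.1425  0.009 ]
[ 0.4648 -0.1443  0.009 ]
[ 0.536  -0.3793  0.009 ]
[ 0.4799 -0.383   0.009 ]
```

```bash
cat > r.py <<'E'
import sys
from plant import ctrl
from h import *
a=[float(v) for v in sys.argv[1:]]
s=ctrl.observe();print(rel(s,a[:3],Rt(a[3],np.radians(a[4]) if len(a)>4 else 0)),s["q"].round(2))
E
python3 r.py .595 -.02 .23 -.016
```

```text
(array([  8.24, -32.4 ,   5.21]), array([-0.17, -0.12, -9.4 ])) [-0.85 -0.    0.08  1.65  0.    0.9 ]
```

drive_tool([
  {"x": 1, "y": -5, "z": 0, "wx": 0, "wy": 0, "wz": -3, "gripper": 0},
  {"x": 2, "y": -10, "z": 0, "wx": 0, "wy": 0, "wz": -6, "gripper": 0},
  {"x": 4, "y": -15, "z": 0, "wx": 0, "wy": 0, "wz": -9.4, "gripper": 0},
  {"x": 5, "y": -20, "z": 1, "wx": 0, "wy": 0, "wz": -9.4, "gripper": 0},
  {"x": 6, "y": -25, "z": 2, "wx": 0, "wy": 0, "wz": -9.4, "gripper": 0},
  {"x": 7, "y": -29, "z": 4, "wx": 0, "wy": 0, "wz": -9.4, "gripper": 0},
  {"x": 8.2, "y": -32.4, "z": 5.2, "wx": 0, "wy": 0, "wz": -9.4, "gripper": 0},
  {"x": 8.2, "y": -32.4, "z": 5.2, "wx": 0, "wy": 0, "wz": -9.4, "gripper": 0},
])

```text
t: 1.8
eef_pos: [0.5947, -0.0148, 0.2268]
eef_rot: [-0.003, 1.0, -0.005, -0.001]
force: [0.3, -0.6, -0.0]
gripper_width: 0.0426
```

```bash
python3 w.py w2
```

```text
1.8 [ 0.5947 -0.0148  0.2268] [-0.0026  1.     -0.0055 -0.0007] [ 0.3492 -0.6082 -0.0348] 0.04256142822371998
```

View pics/w2.png

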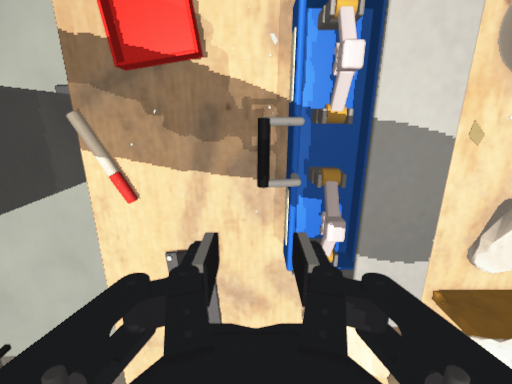

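```bash
python3 - <<'E'
from h import *
np.set_printoptions(precision=4,suppress=True)
c=load("w2.npz")
for p,z in [((264,118),.110),((263.5,187),.110),((264,152.5),.110),((350,53),.109),((333,229),.109)]:print(onz(c,*p,z))
for p in [(378,0),(350,271)]:print(onz(c,*p,.158))
E
python3 r.py .602 .024 .091 -.016
```

```text
[0.604  0.0548 0.11  ]
[ 0.6035 -0.0117  0.11  ]
[0.604  0.0228 0.11  ]
[0.6797 0.1089 0.109 ]
[ 0.6767 -0.0585  0.109 ]
[0.6801 0.1315 0.158 ]
[ 0.6799 -0.078   0.158 ]
(array([ 0.72, -4.07, 13.73]), array([-0.22,  0.03,  0.22])) [-0.25  0.09  0.07  1.56  0.    1.33]
```

drive_tool([
  {"x": 0.9, "y": -3.9, "z": 2, "wx": 0, "wy": 0, "wz": 0, "gripper": 0},
  {"x": 0.9, "y": -3.9, "z": 6, "wx": 0, "wy": 0, "wz": 0, "gripper": 0},
  {"x": 0.9, "y": -3.9, "z": 9, "wx": 0, "wy": 0, "wz": 0, "gripper": 0},
  {"x": 0.9, "y": -3.9, "z": 12, "wx": 0, "wy": 0, "wz": 0, "gripper": 0},
  {"x": 0.9, "y": -3.9, "z": 13.7, "wx": 0, "wy": 0, "wz": 0, "gripper": 0},
  {"x": 0.9, "y": -3.9, "z": 13.7, "wx": 0, "wy": 0, "wz": 0, "gripper": -1},
  {"x": 0.9, "y": -3.9, "z": 13.7, "wx": 0, "wy": 0, "wz": 0, "gripper": -1},
  {"x": 0.9, "y": -3.9, "z": 13.7, "wx": 0, "wy": 0, "wz": 0, "gripper": -1},
], squeeze=40)

```text
t: 2.65
eef_pos: [0.6026, 0.0213, 0.0924]
eef_rot: [-0.001, 1.0, -0.007, -0.001]
force: [-7.9, -2.8, -0.6]
gripper_width: 0.01
```

drive_tool([
  {"x": -0.5, "y": 0, "z": 0.25, "wx": 0, "wy": 0, "wz": 0, "gripper": -1},
  {"x": -1.0, "y": 0, "z": 0.5, "wx": 0, "wy": 0, "wz": 0, "gripper": -1},
  {"x": -1.6, "y": 0, "z": 0.95, "wx": 0, "wy": 0, "wz": 0, "gripper": -1},
  {"x": -2.0, "y": 0, "z": 1.25, "wx": 0, "wy": 0, "wz": 0, "gripper": -1},
  {"x": -2.35, "y": 0, "z": 1.55, "wx": 0, "wy": 0, "wz": 0, "gripper": -1},
  {"x": -2.7, "y": 0, "z": 1.9, "wx": 0, "wy": 0, "wz": 0, "gripper": -1},
  {"x": -3.0, "y": 0, "z": 2.25, "wx": 0, "wy": 0, "wz": 0, "gripper": -1},
  {"x": -3.3, "y": 0, "z": 2.6, "wx": 0, "wy": 0, "wz": 0, "gripper": -1},
])

```text
t: 3.45
eef_pos: [0.573, 0.0217, 0.0705]
eef_rot: [-0.002, 1.0, -0.006, 0.003]
force: [3.8, 3.9, 8.0]
gripper_width: 0.0107
```

drive_tool([
  {"x": -0.3, "y": 0, "z": 0.35, "wx": 0, "wy": 0, "wz": 0, "gripper": -1},
  {"x": -0.6, "y": 0, "z": 0.75, "wx": 0, "wy": 0, "wz": 0, "gripper": -1},
  {"x": -0.85, "y": 0, "z": 1.05, "wx": 0, "wy": 0, "wz": 0, "gripper": -1},
  {"x": -0.9, "y": 0, "z": 1.1, "wx": 0, "wy": 0, "wz": 0, "gripper": -1},
  {"x": -0.9, "y": 0, "z": 1.1, "wx": 0, "wy": 0, "wz": 0, "gripper": -1},
  {"x": -0.9, "y": 0, "z": 1.1, "wx": 0, "wy": 0, "wz": 0, "gripper": -1},
  {"x": -0.9, "y": 0, "z": 1.1, "wx": 0, "wy": 0, "wz": 0, "gripper": -1},
  {"x": -0.9, "y": 0, "z": 1.1, "wx": 0, "wy": 0, "wz": 0, "gripper": -1},
])

```text
t: 4.25
eef_pos: [0.5673, 0.0218, 0.0629]
eef_rot: [-0.002, 1.0, -0.006, 0.007]
force: [5.8, 3.5, 2.2]
gripper_width: 0.0101
```

drive_tool([
  {"x": 0, "y": 0, "z": 0, "wx": 0, "wy": 0, "wz": 0, "gripper": 0},
  {"x": 0, "y": 0, "z": 0, "wx": 0, "wy": 0, "wz": 0, "gripper": 0},
  {"x": 0, "y": 0, "z": 0, "wx": 0, "wy": 0, "wz": 0, "gripper": 0},
  {"x": 0, "y": 0, "z": -3, "wx": 0, "wy": 0, "wz": 0, "gripper": 0},
  {"x": 0, "y": 0, "z": -7, "wx": 0, "wy": 0, "wz": 0, "gripper": 0},
  {"x": 0, "y": 1, "z": -12, "wx": 0, "wy": 0, "wz": 0, "gripper": 0},
  {"x": 0, "y": 3, "z": -15, "wx": 0, "wy": 0, "wz": 0, "gripper": 0},
  {"x": 0, "y": 3, "z": -15, "wx": 0, "wy": 0, "wz": 0, "gripper": 0},
])

```text
t: 5.05
eef_pos: [0.567, -0.0111, 0.2183]
eef_rot: [-0.001, 1.0, -0.007, 0.01]
force: [-0.6, 0.4, -0.1]
gripper_width: 0.0432
```

```bash
python3 w.py w3
```

```text
5.05 [ 0.567  -0.0111  0.2183] [-0.0006  0.9999 -0.0072  0.0103] [-0.6309  0.3905 -0.1285] 0.04320937834688259
```

View pics/w3.png

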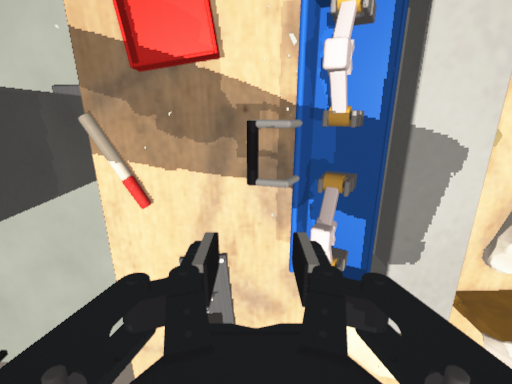

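```bash
python3 - <<'E'
from h import *
np.set_printoptions(precision=4,suppress=True)
c=load("w3.npz")
print(onz(c,252.5,152.5,.080))
f=c["frame"][:,:,::-1]
a=cv2.resize(f[0:280,280:420],None,fx=4,fy=4,interpolation=cv2.INTER_CUBIC)
H=np.array([.642,.0232]);yaw=-.013
for th in(.45,.5):
 for y0 in(.085,-.085):
  for nm,(bx,bz) in dict(top=(.038,.084),topf=(.028,.084),topb=(.048,.084)).items():
   x=bx*np.cos(th)-bz*np.sin(th);z=bz*np.cos(th)+bx*np.sin(th)+.025
   p=[H[0]+x*np.cos(yaw)-y0*np.sin(yaw),H[1]+x*np.sin(yaw)+y0*np.cos(yaw),z]
   u,v=proj(c,p);print(th,y0,nm,np.array(p),u,v)
   if th==.5: cv2.circle(a,(int((u-280)*4+1.5),int(v*4+1.5)),3,(0,0,255),-1)
cv2.imwrite("pics/w3z.png",np.hstack([a[60:400],a[760:1100]]))
E
```

```text
[0.5682 0.0232 0.08  ]
0.45 0.085 top [0.6408 0.1082 0.1172] 339.1509072966805 53.94061692096756
0.45 0.085 topf [0.6318 0.1083 0.1128] 326.85989358201743 55.01781161640517
0.45 0.085 topb [0.6498 0.1081 0.1215] 351.8913468944193 52.824034166214346
0.45 -0.085 top [ 0.6386 -0.0618  0.1172] 324.16209099638525 240.9192902126376
0.45 -0.085 topf [ 0.6296 -0.0616  0.1128] 314.27160635807314 239.09303506975522
0.45 -0.085 topb [ 0.6476 -0.0619  0.1215] 334.348070239555 242.80010775175737
0.5 0.085 top [0.6362 0.1083 0.1169] 333.529439122285 53.980796527046664
0.5 0.085 topf [0.6274 0.1084 0.1121] 321.47905507176915 55.16930919726386
0.5 0.085 topb [0.645  0.1082 0.1217] 346.06868215641185 52.74406837311247
0.5 -0.085 top [ 0.634  -0.0617  0.1169] 319.5605026695085 240.86253173295734
0.5 -0.085 topf [ 0.6252 -0.0616  0.1121] 309.8701722821195 238.84319010256084
0.5 -0.085 topb [ 0.6427 -0.0618  0.1217] 329.5719574979561 242.94879161344892
```

View pics/w3z.png

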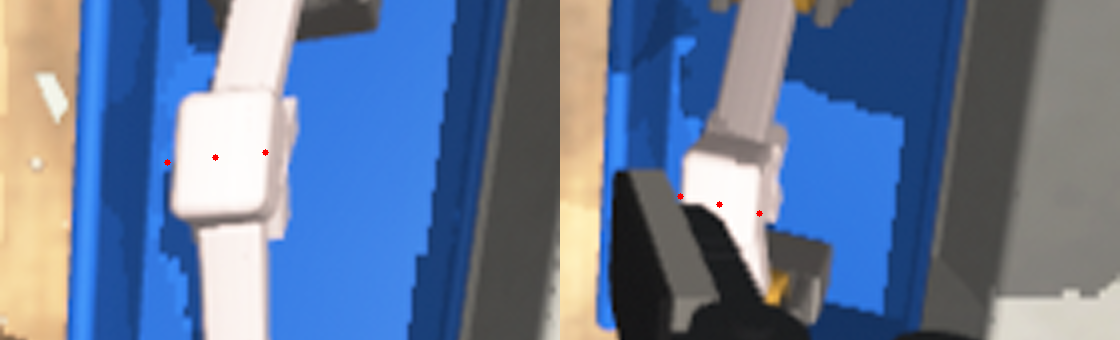

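```bash
python3 r.py .6115 -.061 .1615 -.013 29;python3 r.py .650 -.061 .0915 -.013 29
```

```text
(array([4.52, 5.05, 5.45]), array([-0.13, 28.02, -0.11])) [-0.25 -0.02 -0.06  1.52  0.01  1.33]
(array([ 8.24,  5.01, 12.51]), array([-0.13, 28.02, -0.11])) [-0.25 -0.02 -0.06  1.52  0.01  1.33]
```

drive_tool([
  {"x": 0, "y": 2, "z": 0, "wx": 0, "wy": 7, "wz": 0, "gripper": 0},
  {"x": 1.5, "y": 4, "z": 1, "wx": 0, "wy": 14, "wz": 0, "gripper": 0},
  {"x": 3, "y": 5, "z": 3, "wx": 0, "wy": 21, "wz": 0, "gripper": 0},
  {"x": 4.5, "y": 5, "z": 5, "wx": 0, "wy": 28, "wz": 0, "gripper": 0},
  {"x": 4.5, "y": 5, "z": 5.4, "wx": 0, "wy": 28, "wz": 0, "gripper": 0},
  {"x": 4.5, "y": 5, "z": 5.4, "wx": 0, "wy": 28, "wz": 0, "gripper": 0},
  {"x": 4.5, "y": 5, "z": 5.4, "wx": 0, "wy": 28, "wz": 0, "gripper": 0},
  {"x": 4.5, "y": 5, "z": 5.4, "wx": 0, "wy": 28, "wz": 0, "gripper": 0},
])

```text
t: 5.9
eef_pos: [0.6134, -0.0612, 0.166]
eef_rot: [0.001, 0.968, -0.007, 0.252]
force: [-0.8, -0.4, 0.5]
gripper_width: 0.0426
```

```bash
python3 w.py w4;python3 r.py .650 -.061 .0915 -.013 29
```

```text
5.9 [ 0.6134 -0.0612  0.166 ] [ 0.0013  0.9678 -0.0068  0.2516] [-0.8346 -0.3672  0.4944] 0.04263919626598986
(array([-0.38, -0.05,  8.25]), array([-0.04, -0.12, -0.07])) [-0.41 -0.51 -0.66  0.95  0.19  1.22]
```

View pics/w4.png

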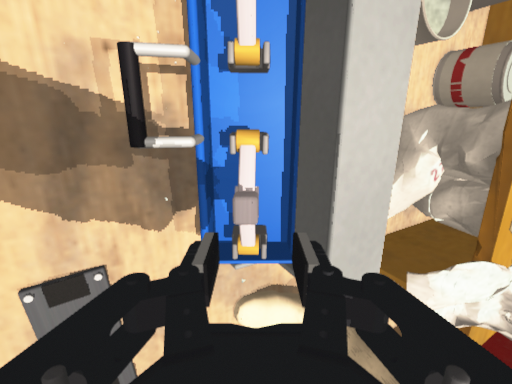

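```bash
python3 - <<'E'
from h import *
np.set_printoptions(precision=4,suppress=True)
c=load("w4.npz");f=c["frame"][:,:,::-1]
a=cv2.resize(f[120:260,190:310],None,fx=5,fy=5,interpolation=cv2.INTER_CUBIC);cv2.imwrite("pics/w4z.png",a[:600])
m=load("wrist0.npz")["mount"]
for p,d in [((233,205),.0535),((246,205),.0535),((259,205),.0535)]: # top face: z(tool) = .0825-.029
    o,r=ray(c,*p,m);print(o+r*(d-o[2])/r[2])
E
```

```text
[-0.0162 -0.0064  0.0535]
[-0.0061 -0.0064  0.0535]
[ 0.004  -0.0064  0.0535]
```

View pics/w4z.png

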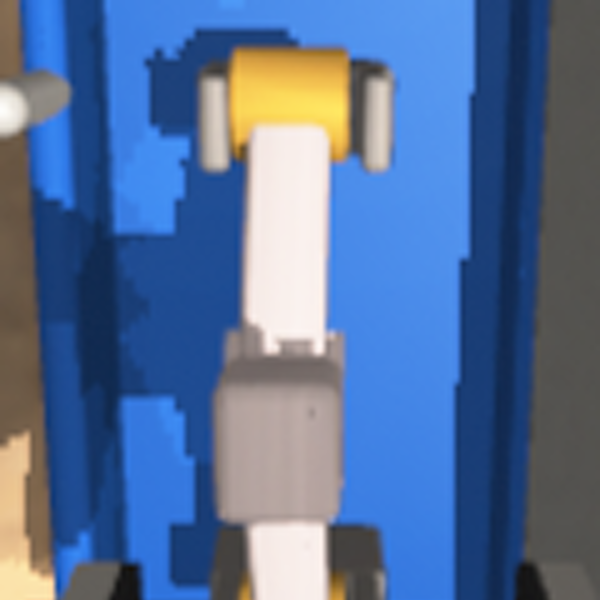

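drive_tool([
  {"x": -0.5, "y": -0.2, "z": 2, "wx": 0, "wy": 0, "wz": 0, "gripper": 0},
  {"x": -0.5, "y": -0.2, "z": 4, "wx": 0, "wy": 0, "wz": 0, "gripper": 0},
  {"x": -0.5, "y": -0.2, "z": 6, "wx": 0, "wy": 0, "wz": 0, "gripper": 0},
  {"x": -0.5, "y": -0.2, "z": 7.5, "wx": 0, "wy": 0, "wz": 0, "gripper": 0},
  {"x": -0.5, "y": -0.2, "z": 8.2, "wx": 0, "wy": 0, "wz": 0, "gripper": 0},
  {"x": -0.5, "y": -0.2, "z": 8.2, "wx": 0, "wy": 0, "wz": 0, "gripper": 0},
  {"x": -0.5, "y": -0.2, "z": 8.2, "wx": 0, "wy": 0, "wz": 0, "gripper": -1},
  {"x": -0.5, "y": -0.2, "z": 8.2, "wx": 0, "wy": 0, "wz": 0, "gripper": -1},
], squeeze=40)

```text
t: 6.75
eef_pos: [0.6491, -0.0597, 0.0926]
eef_rot: [0.001, 0.968, -0.007, 0.252]
force: [-0.7, -0.4, 1.6]
gripper_width: 0.0196
```

```bash
python3 w.py w5
```

```text
6.75 [ 0.6491 -0.0597  0.0926] [ 0.0014  0.9677 -0.0068  0.2518] [-0.7483 -0.4471  1.6014] 0.01959234227070722
```

View pics/w5.png

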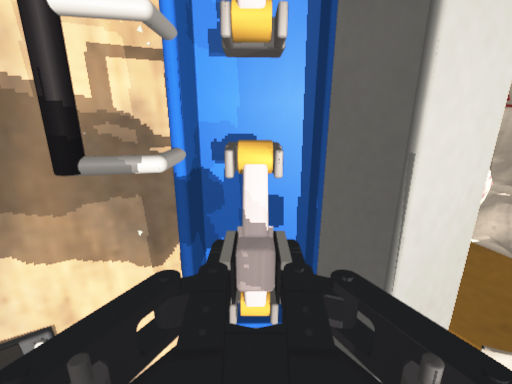

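drive_tool([
  {"x": 0, "y": 0, "z": 0, "wx": 0, "wy": 0, "wz": 0, "gripper": -0.2},
  {"x": 0, "y": 0, "z": 0, "wx": 0, "wy": 0, "wz": 0, "gripper": -0.2},
  {"x": 0, "y": 0, "z": -0.5, "wx": 0, "wy": 0, "wz": 0, "gripper": -0.2},
  {"x": 0, "y": 0, "z": -0.5, "wx": 0, "wy": 0, "wz": 0, "gripper": -0.2},
  {"x": 0, "y": 0, "z": -0.5, "wx": 0, "wy": 0, "wz": 0, "gripper": -1},
  {"x": 0, "y": 0, "z": -0.5, "wx": 0, "wy": 0, "wz": 0, "gripper": -1},
  {"x": 0, "y": 0, "z": -0.5, "wx": 0, "wy": 0, "wz": 0, "gripper": -1},
  {"x": 0, "y": 0, "z": -0.5, "wx": 0, "wy": 0, "wz": 0, "gripper": -1},
], squeeze=40)

```text
t: 7.6
eef_pos: [0.6469, -0.0597, 0.0973]
eef_rot: [0.001, 0.968, -0.007, 0.252]
force: [-2.3, -0.6, 3.0]
gripper_width: 0.019
```

```bash
python3 w.py w6; python3 r.py .496 -.198 .18 .067
```

```text
7.6 [ 0.6469 -0.0597  0.0973] [ 0.0015  0.9677 -0.0068  0.2522] [-2.2759 -0.6057  2.9798] 0.019035383616433164
(array([ -8.96,  14.03, -14.49]), array([  1.15, -29.2 ,  -4.55])) [-0.38 -0.35 -0.67  0.77  0.17  1.25]
```

drive_tool([
  {"x": 0, "y": 0, "z": -1.5, "wx": 0, "wy": 0, "wz": 0, "gripper": -1},
  {"x": 0, "y": 0, "z": -4, "wx": 0, "wy": 0, "wz": 0, "gripper": -1},
  {"x": 0, "y": 0, "z": -7, "wx": 0, "wy": 0, "wz": 0, "gripper": -1},
  {"x": 0, "y": 0, "z": -10, "wx": 0, "wy": 0, "wz": 0, "gripper": -1},
  {"x": -2, "y": 3, "z": -12, "wx": 0.3, "wy": -7, "wz": -1, "gripper": -1},
  {"x": -4, "y": 6, "z": -13, "wx": 0.6, "wy": -14, "wz": -2, "gripper": -1},
  {"x": -6, "y": 9, "z": -14, "wx": 0.9, "wy": -21, "wz": -3, "gripper": -1},
  {"x": -7.5, "y": 12, "z": -14.5, "wx": 1.1, "wy": -29, "wz": -4.5, "gripper": -1},
])

```text
t: 8.45
eef_pos: [0.5079, -0.1794, 0.1883]
eef_rot: [0.001, 0.999, 0.033, -0.0]
force: [-0.2, 0.8, -1.9]
gripper_width: 0.0188
```

```bash
python3 w.py w7; python3 r.py .496 -.198 .10 .067
```

```text
8.45 [ 0.5079 -0.1794  0.1883] [ 0.0005  0.9994  0.0333 -0.0001] [-0.2191  0.8183 -1.8774] 0.018800038582571135
(array([-1.04,  1.42,  8.17]), array([-0.18,  0.98, -0.07])) [-0.59 -0.06 -0.16  1.49 -0.01  0.92]
```

View pics/w7.png

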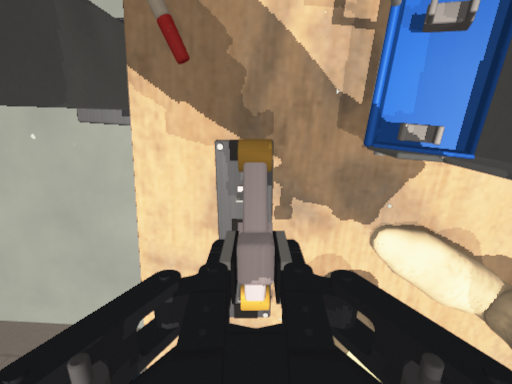

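```bash
python3 - <<'E'
from plant import ctrl
from h import *
np.set_printoptions(precision=4,suppress=True)
c=load("w7.npz");f=c["frame"][:,:,::-1]
cv2.imwrite("pics/w7z.png",cv2.resize(f[130:330,200:310],None,fx=3,fy=3,interpolation=cv2.INTER_CUBIC))
print(ctrl.observe()["eef_rot"],ctrl.observe()["eef_pos"])
m=load("wrist0.npz")["mount"]
def tp(p,z):
    o,r=ray(c,*p,m);return o+r*(z-o[2])/r[2]
for z in(.013,.018,.023):
  print(z,[tp(p,z) for p in [(238,140),(272,140),(238,171),(272,171),(240,308),(272,308)]])
print([tp(p,-.021) for p in [(237,237),(276,237),(237,285),(276,285)]])
E
python3 r.py .496 -.198 .10 .067
```

```text
[-0.0013  0.9994  0.0329 -0.0086] [ 0.5068 -0.1833  0.1816]
0.013 [array([-0.0089, -0.0595,  0.013 ]), array([ 0.0106, -0.0596,  0.013 ]), array([-0.0092, -0.0415,  0.013 ]), array([ 0.011 , -0.0415,  0.013 ]), array([-0.0095,  0.0555,  0.013 ]), array([0.0128, 0.0555, 0.013 ])]
0.018 [array([-0.0092, -0.0591,  0.018 ]), array([ 0.0109, -0.0591,  0.018 ]), array([-0.0095, -0.0405,  0.018 ]), array([ 0.0113, -0.0405,  0.018 ]), array([-0.0099,  0.0596,  0.018 ]), array([0.0131, 0.0596, 0.018 ])]
0.023 [array([-0.0095, -0.0586,  0.023 ]), array([ 0.0112, -0.0587,  0.023 ]), array([-0.0098, -0.0394,  0.023 ]), array([ 0.0116, -0.0394,  0.023 ]), array([-0.0102,  0.0638,  0.023 ]), array([0.0135, 0.0638, 0.023 ])]
[array([-0.0081, -0.015 , -0.021 ]), array([ 0.0114, -0.015 , -0.021 ]), array([-0.0086,  0.0129, -0.021 ]), array([ 0.012 ,  0.0129, -0.021 ])]
(array([-1.04,  1.42,  8.17]), array([-0.18,  0.98, -0.07])) [-0.59 -0.06 -0.16  1.49 -0.01  0.92]
```

View pics/w7z.png

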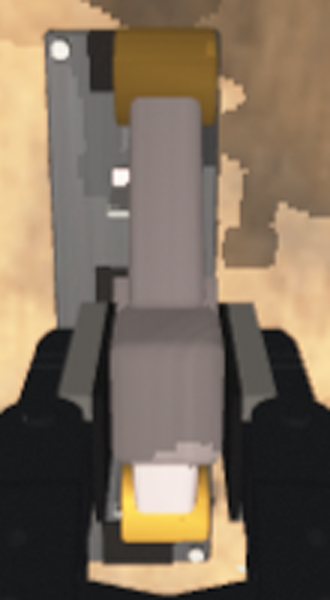

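```bash
python3 r.py .496 -.1995 .075 .067
```

```text
(array([-1.  ,  1.58, 10.67]), array([-0.18,  0.98, -0.07])) [-0.59 -0.06 -0.16  1.49 -0.01  0.92]
```

drive_tool([
  {"x": -1, "y": 1.6, "z": 1, "wx": -0.2, "wy": 1, "wz": 0, "gripper": -1},
  {"x": -1, "y": 1.6, "z": 3, "wx": -0.2, "wy": 1, "wz": 0, "gripper": -1},
  {"x": -1, "y": 1.6, "z": 6, "wx": -0.2, "wy": 1, "wz": 0, "gripper": -1},
  {"x": -1, "y": 1.6, "z": 8.5, "wx": -0.2, "wy": 1, "wz": 0, "gripper": -1},
  {"x": -1, "y": 1.6, "z": 10, "wx": -0.2, "wy": 1, "wz": 0, "gripper": -1},
  {"x": -1, "y": 1.6, "z": 10.7, "wx": -0.2, "wy": 1, "wz": 0, "gripper": -1},
  {"x": -1, "y": 1.6, "z": 10.7, "wx": -0.2, "wy": 1, "wz": 0, "gripper": -1},
  {"x": -1, "y": 1.6, "z": 10.7, "wx": -0.2, "wy": 1, "wz": 0, "gripper": -1},
])

```text
t: 9.3
eef_pos: [0.4966, -0.2, 0.0758]
eef_rot: [0.001, 0.999, 0.033, 0.001]
force: [-0.1, -0.2, -1.7]
gripper_width: 0.0196
```

```bash
python3 w.py w8; python3 - <<'E'
from plant import ctrl
from h import *
c=ctrl.capture("scene");np.savez("s8.npz",**c)
f=c["frame"][:,:,::-1]
cv2.imwrite("pics/s8z.png",cv2.resize(f[150:230,260:350],None,fx=6,fy=6,interpolation=cv2.INTER_CUBIC))
cv2.imwrite("pics/w8z.png",cv2.resize(load("w8.npz")["frame"][100:340,170:340,::-1],None,fx=2.5,fy=2.5))
E
python3 r.py .496 -.1995 .051 .067
```

```text
9.3 [ 0.4966 -0.2     0.0758] [0.0006 0.9995 0.0329 0.0008] [-0.1452 -0.2207 -1.66  ] 0.01955782858736358
(array([-0.08, -0.08,  2.51]), array([ 0.1 , -0.12, -0.07])) [-0.63 -0.06 -0.36  1.28  0.    0.88]
```

View pics/w8z.png

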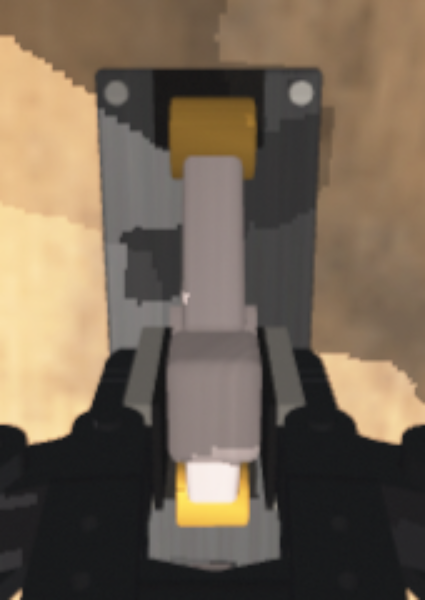

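View pics/s8z.png

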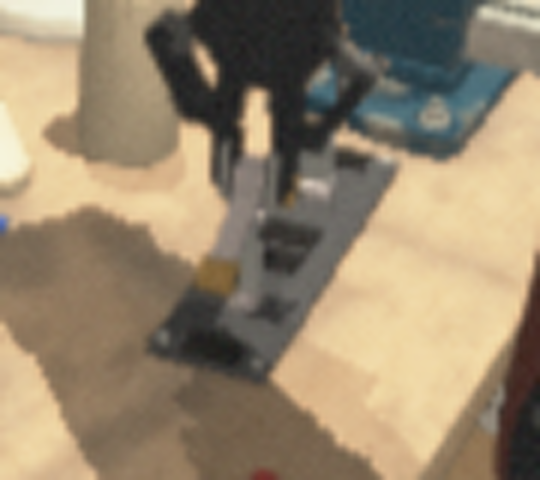

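```bash
python3 - <<'E'
from h import *
np.set_printoptions(precision=4,suppress=True)
c=load("w8.npz")
a=onz(c,170+117/2.5,100+92/2.5,.009);b=onz(c,170+301/2.5,100+92/2.5,.009);m=(a+b)/2
print(a,b,m,"edge1 est",m[:2]+np.array([.0669,-.9978])*.0555)
E
```

```text
[ 0.4641 -0.1462  0.009 ] [ 0.5205 -0.1425  0.009 ] [ 0.4923 -0.1444  0.009 ] edge1 est [ 0.496  -0.1997]
```

drive_tool([
  {"x": -0.1, "y": 0, "z": 1, "wx": 0, "wy": 0, "wz": 0, "gripper": -1},
  {"x": -0.1, "y": 0, "z": 1.7, "wx": 0, "wy": 0, "wz": 0, "gripper": -1},
  {"x": -0.1, "y": 0, "z": 2.0, "wx": 0, "wy": 0, "wz": 0, "gripper": -1},
  {"x": -0.1, "y": 0, "z": 2.2, "wx": 0, "wy": 0, "wz": 0, "gripper": -1},
  {"x": -0.1, "y": 0, "z": 2.3, "wx": 0, "wy": 0, "wz": 0, "gripper": -1},
  {"x": -0.1, "y": 0, "z": 2.4, "wx": 0, "wy": 0, "wz": 0, "gripper": -1},
  {"x": -0.1, "y": 0, "z": 2.4, "wx": 0, "wy": 0, "wz": 0, "gripper": -1},
  {"x": -0.1, "y": 0, "z": 2.4, "wx": 0, "wy": 0, "wz": 0, "gripper": -1},
])

```text
t: 10.2
eef_pos: [0.4961, -0.1998, 0.0524]
eef_rot: [0.0, 0.999, 0.033, 0.001]
force: [-0.6, 5.7, 3.9]
gripper_width: 0.0193
```

drive_tool([
  {"x": 0, "y": -0.1, "z": 0, "wx": 0, "wy": 0, "wz": 0, "gripper": -1},
  {"x": 0, "y": -0.2, "z": 0, "wx": 0, "wy": 0, "wz": 0, "gripper": -1},
  {"x": 0, "y": -0.2, "z": 0, "wx": 0, "wy": 0, "wz": 0, "gripper": -1},
  {"x": 0, "y": -0.2, "z": 0, "wx": 0, "wy": 0, "wz": 0, "gripper": -1},
  {"x": 0, "y": -0.2, "z": 0, "wx": 0, "wy": 0, "wz": 0, "gripper": -1},
  {"x": 0, "y": -0.2, "z": 0, "wx": 0, "wy": 0, "wz": 0, "gripper": -1},
  {"x": 0, "y": -0.2, "z": 0, "wx": 0, "wy": 0, "wz": 0, "gripper": -1},
  {"x": 0, "y": -0.2, "z": 0, "wx": 0, "wy": 0, "wz": 0, "gripper": -1},
])

```text
t: 11.0
eef_pos: [0.496, -0.1978, 0.0524]
eef_rot: [0.0, 0.999, 0.033, 0.001]
force: [-0.9, -0.0, -1.6]
gripper_width: 0.0195
```

drive_tool([
  {"x": 0, "y": 0, "z": 0.1, "wx": 0, "wy": 0, "wz": 0, "gripper": -1},
  {"x": 0, "y": 0, "z": 0.15, "wx": 0, "wy": 0, "wz": 0, "gripper": -1},
  {"x": 0, "y": 0, "z": 0.2, "wx": 0, "wy": 0, "wz": 0, "gripper": -1},
  {"x": 0, "y": 0, "z": 0.2, "wx": 0, "wy": 0, "wz": 0, "gripper": -1},
  {"x": 0, "y": 0, "z": 0.2, "wx": 0, "wy": 0, "wz": 0, "gripper": -1},
  {"x": 0, "y": 0, "z": 0.2, "wx": 0, "wy": 0, "wz": 0, "gripper": -1},
  {"x": 0, "y": 0, "z": 0.2, "wx": 0, "wy": 0, "wz": 0, "gripper": -1},
  {"x": 0, "y": 0, "z": 0.2, "wx": 0, "wy": 0, "wz": 0, "gripper": -1},
])

```text
t: 11.8
eef_pos: [0.496, -0.1977, 0.0505]
eef_rot: [0.0, 0.999, 0.033, 0.001]
force: [-0.8, 3.3, 2.1]
gripper_width: 0.0192
```

drive_tool([
  {"x": 0, "y": -0.1, "z": 0, "wx": 0, "wy": 0, "wz": 0, "gripper": -1},
  {"x": 0, "y": -0.15, "z": 0, "wx": 0, "wy": 0, "wz": 0, "gripper": -1},
  {"x": 0, "y": -0.15, "z": 0.1, "wx": 0, "wy": 0, "wz": 0, "gripper": -1},
  {"x": 0, "y": -0.15, "z": 0.15, "wx": 0, "wy": 0, "wz": 0, "gripper": -1},
  {"x": 0, "y": -0.15, "z": 0.15, "wx": 0, "wy": 0, "wz": 0, "gripper": -1},
  {"x": 0, "y": -0.15, "z": 0.15, "wx": 0, "wy": 0, "wz": 0, "gripper": -1},
  {"x": 0, "y": -0.15, "z": 0.15, "wx": 0, "wy": 0, "wz": 0, "gripper": -1},
  {"x": 0, "y": -0.15, "z": 0.15, "wx": 0, "wy": 0, "wz": 0, "gripper": -1},
])

```text
t: 12.6
eef_pos: [0.4966, -0.1974, 0.0503]
eef_rot: [0.002, 0.999, 0.033, 0.002]
force: [-1.6, -3.8, 7.4]
gripper_width: 0.0192
```

drive_tool([
  {"x": 0, "y": 0.05, "z": -0.05, "wx": 0, "wy": 0, "wz": 0, "gripper": -1},
  {"x": 0, "y": 0.05, "z": -0.05, "wx": 0, "wy": 0, "wz": 0, "gripper": -0.4},
  {"x": 0, "y": 0.05, "z": -0.05, "wx": 0, "wy": 0, "wz": 0, "gripper": -0.2},
  {"x": 0, "y": 0.05, "z": -0.05, "wx": 0, "wy": 0, "wz": 0, "gripper": 0},
  {"x": 0, "y": 0.05, "z": -0.05, "wx": 0, "wy": 0, "wz": 0, "gripper": 0},
  {"x": 0, "y": 0.05, "z": -0.05, "wx": 0, "wy": 0, "wz": 0, "gripper": 0},
  {"x": 0, "y": 0.05, "z": -0.05, "wx": 0, "wy": 0, "wz": 0, "gripper": 0},
  {"x": 0, "y": 0.05, "z": -0.05, "wx": 0, "wy": 0, "wz": 0, "gripper": 0},
])

```text
t: 13.4
eef_pos: [0.4967, -0.1979, 0.0508]
eef_rot: [0.001, 0.999, 0.033, 0.002]
force: [-0.1, -0.5, 1.1]
gripper_width: 0.0423
```

drive_tool([
  {"x": 0, "y": 0, "z": 0, "wx": 0, "wy": 0, "wz": 0, "gripper": 0},
  {"x": 0, "y": 0, "z": 0, "wx": 0, "wy": 0, "wz": 0, "gripper": 0},
  {"x": 0, "y": 0, "z": 0, "wx": 0, "wy": 0, "wz": 0, "gripper": 0},
  {"x": 0, "y": 0, "z": 0, "wx": 0, "wy": 0, "wz": 0, "gripper": 0},
  {"x": 0, "y": 0, "z": 0, "wx": 0, "wy": 0, "wz": 0, "gripper": 0},
  {"x": 0, "y": 0, "z": 0, "wx": 0, "wy": 0, "wz": 0, "gripper": 0},
  {"x": 0, "y": 0, "z": 0, "wx": 0, "wy": 0, "wz": 0, "gripper": 0},
  {"x": 0, "y": 0, "z": 0, "wx": 0, "wy": 0, "wz": 0, "gripper": 0},
])

```text
t: 14.2
eef_pos: [0.4967, -0.1979, 0.0508]
eef_rot: [0.001, 0.999, 0.033, 0.002]
force: [0.4, -0.7, 0.2]
gripper_width: 0.043
```

```bash
python3 w.py w9
```

```text
14.2 [ 0.4967 -0.1979  0.0508] [0.0015 0.9995 0.033  0.0021] [ 0.3758 -0.7171  0.239 ] 0.04297582565167429
```

View pics/w9.png

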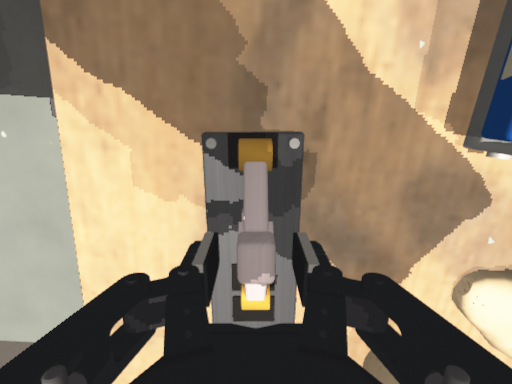

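drive_tool([
  {"x": 0, "y": 0, "z": -0.5, "wx": 0, "wy": 0, "wz": 0, "gripper": 0},
  {"x": 0, "y": 0, "z": -1.5, "wx": 0, "wy": 0, "wz": 0, "gripper": 0},
  {"x": 0, "y": 0, "z": -3, "wx": 0, "wy": 0, "wz": 0, "gripper": 0},
  {"x": 0, "y": 0, "z": -6, "wx": 0, "wy": 0, "wz": 0, "gripper": 0},
  {"x": 0, "y": 0, "z": -10, "wx": 0, "wy": 0, "wz": 0, "gripper": 0},
  {"x": 0, "y": 0, "z": -14, "wx": 0, "wy": 0, "wz": 0, "gripper": 0},
  {"x": 1, "y": -4, "z": -16, "wx": 0, "wy": 0, "wz": 0, "gripper": 0},
  {"x": 3, "y": -8, "z": -16, "wx": 0, "wy": 0, "wz": 0, "gripper": 0},
])

```text
t: 15.05
eef_pos: [0.522, -0.1163, 0.2165]
eef_rot: [0.003, 0.999, 0.031, 0.005]
force: [1.3, -0.1, -0.6]
gripper_width: 0.0426
```

```bash
python3 - <<'E'
from plant import ctrl
from h import *
c=ctrl.capture("scene");np.savez("s10.npz",**c)
f=c["frame"][:,:,::-1]
cv2.imwrite("pics/s10z.png",cv2.resize(f[150:230,260:350],None,fx=6,fy=6,interpolation=cv2.INTER_CUBIC))
E
python3 w.py w10; python3 r.py .6145 .1085 .1615 -.013 29
```

```text
15.1 [ 0.5234 -0.1099  0.2147] [0.0014 0.9994 0.0339 0.005 ] [1.1374 5.7543 0.3878] 0.042691140715005405
(array([ 10.7 , -21.38,   5.2 ]), array([-1.01, 28.53,  4.7 ])) [-0.46 -0.11 -0.15  1.52  0.    1.04]
```

View pics/s10z.png

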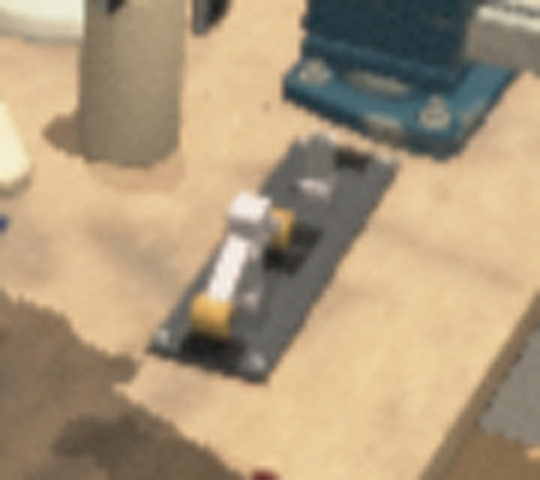

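View pics/w10.png

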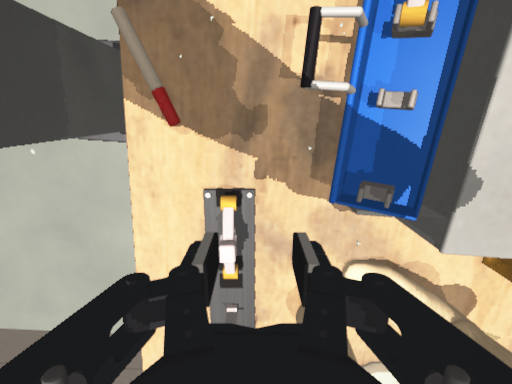

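```bash
python3 - <<'E'
from h import *
c=load("s10.npz")
y=np.array([-.0669,.9978,0]);e=np.array([.496,-.1985,.051])
for d in(-14,0,14):
  a=np.radians(d);Y=y*np.cos(a)+np.array([0,0,1])*np.sin(a);Z=-y*np.sin(a)+np.array([0,0,1])*np.cos(a)
  for k in(1,-1):
    u,v=proj(c,e-.022*Z+k*.05*Y);print(d,k,(u-260)*6,(v-150)*6)
  u,v=proj(c,e+.022*Z);print("top",(u-260)*6,(v-150)*6)
E
```

```text
-14 1 215.9158431607009 327.09652712740007
-14 -1 277.4213042478161 206.81008226893948
top 246.38542607361956 211.05491057317687
0 1 212.89832212519195 316.5179805880795
0 -1 273.4925264254979 228.44268406149456
top 249.74822657686775 205.4772540466497
14 1 211.9051076535518 300.99706394172404
14 -1 268.06087318070195 250.56760603041613
top 252.91873181730307 201.91822877112253
```

drive_tool([
  {"x": 1.5, "y": -4, "z": 0, "wx": 0, "wy": 4, "wz": 1, "gripper": 0},
  {"x": 3, "y": -8, "z": 0, "wx": 0, "wy": 8, "wz": 2, "gripper": 0},
  {"x": 4.5, "y": -12, "z": 0, "wx": 0, "wy": 14, "wz": 3, "gripper": 0},
  {"x": 6, "y": -16, "z": 0, "wx": -0.5, "wy": 20, "wz": 4, "gripper": 0},
  {"x": 8, "y": -20, "z": 2, "wx": -1, "wy": 26, "wz": 4.7, "gripper": 0},
  {"x": 10, "y": -21.4, "z": 4, "wx": -1, "wy": 28.5, "wz": 4.7, "gripper": 0},
  {"x": 10.7, "y": -21.4, "z": 5.2, "wx": -1, "wy": 28.5, "wz": 4.7, "gripper": 0},
  {"x": 10.7, "y": -21.4, "z": 5.2, "wx": -1, "wy": 28.5, "wz": 4.7, "gripper": 0},
])

```text
t: 15.95
eef_pos: [0.6137, 0.1084, 0.1599]
eef_rot: [0.002, 0.969, -0.006, 0.248]
force: [0.1, -0.3, -0.3]
gripper_width: 0.0427
```

```bash
sleep 0;python3 w.py w11; python3 r.py .6145 .1085 .1615 -.013 29
```

```text
15.95 [0.6137 0.1084 0.1599] [ 0.0018  0.9687 -0.006   0.2483] [ 0.0574 -0.3235 -0.3055] 0.042654370242772036
(array([ 0.02, -0.07,  0.01]), array([ 0.03,  0.16, -0.02])) [-0.04 -0.48 -0.64  0.9   0.01  1.55]
```

View pics/w11.png

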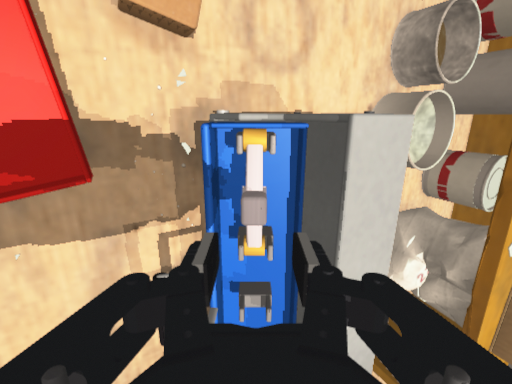

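drive_tool([
  {"x": -0.1, "y": -0.2, "z": 2, "wx": 0, "wy": 0, "wz": 0, "gripper": 0},
  {"x": -0.1, "y": -0.2, "z": 4, "wx": 0, "wy": 0, "wz": 0, "gripper": 0},
  {"x": -0.1, "y": -0.2, "z": 6, "wx": 0, "wy": 0, "wz": 0, "gripper": 0},
  {"x": -0.1, "y": -0.2, "z": 7.3, "wx": 0, "wy": 0, "wz": 0, "gripper": 0},
  {"x": -0.1, "y": -0.2, "z": 7.3, "wx": 0, "wy": 0, "wz": 0, "gripper": 0},
  {"x": -0.1, "y": -0.2, "z": 7.3, "wx": 0, "wy": 0, "wz": 0, "gripper": -1},
  {"x": -0.1, "y": -0.2, "z": 7.3, "wx": 0, "wy": 0, "wz": 0, "gripper": -1},
  {"x": -0.1, "y": -0.2, "z": 7.3, "wx": 0, "wy": 0, "wz": 0, "gripper": -1},
], squeeze=40)

```text
t: 16.8
eef_pos: [0.6494, 0.1087, 0.099]
eef_rot: [0.002, 0.968, -0.007, 0.25]
force: [-2.3, -2.2, 3.1]
gripper_width: 0.0194
```

```bash
python3 w.py w12; python3 r.py .54 .05 .21 -.013; python3 r.py .505 -.328 .19 .067
```

```text
16.8 [0.6494 0.1087 0.099 ] [ 0.0023  0.9682 -0.0068  0.2501] [-2.2879 -2.2438  3.1431] 0.019385530915467773
(array([ -4.12,   6.04, -14.97]), array([  0.08, -28.97,  -0.06])) [-0.04 -0.32 -0.64  0.74  0.01  1.55]
(array([ -7.7 ,  43.89, -14.62]), array([  1.23, -28.95,  -4.54])) [-0.04 -0.32 -0.64  0.74  0.01  1.55]
```

View pics/w12.png

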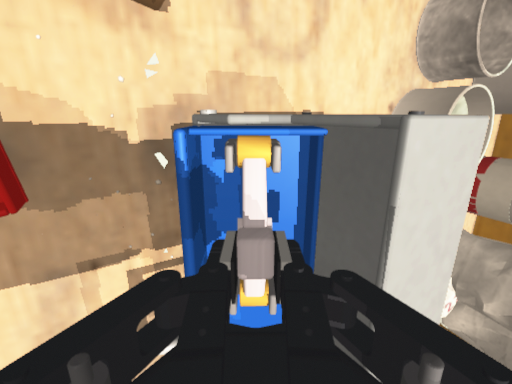

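drive_tool([
  {"x": 0, "y": 0, "z": -1.5, "wx": 0, "wy": 0, "wz": 0, "gripper": -1},
  {"x": 0, "y": 0, "z": -4, "wx": 0, "wy": 0, "wz": 0, "gripper": -1},
  {"x": 0, "y": 0, "z": -7, "wx": 0, "wy": 0, "wz": 0, "gripper": -1},
  {"x": 0, "y": 0, "z": -11, "wx": 0, "wy": 0, "wz": 0, "gripper": -1},
  {"x": -1, "y": 4, "z": -13.5, "wx": 0, "wy": -7, "wz": 0, "gripper": -1},
  {"x": -2, "y": 8, "z": -15, "wx": 0, "wy": -14, "wz": 0, "gripper": -1},
  {"x": -3, "y": 12, "z": -15.5, "wx": 0, "wy": -21, "wz": -1, "gripper": -1},
  {"x": -4, "y": 16, "z": -15.5, "wx": 0.5, "wy": -28, "wz": -2, "gripper": -1},
])

```text
t: 17.65
eef_pos: [0.5372, -0.0509, 0.218]
eef_rot: [0.001, 1.0, 0.011, 0.008]
force: [0.7, 0.1, -1.2]
gripper_width: 0.0189
```

```bash
python3 r.py .505 -.328 .19 .067
```

```text
(array([-3.89, 27.62,  2.79]), array([ 0.13, -0.94, -2.54])) [-0.34 -0.1  -0.14  1.52  0.    1.21]
```

drive_tool([
  {"x": -0.5, "y": 4.5, "z": 0, "wx": 0, "wy": -1, "wz": -1, "gripper": -1},
  {"x": -1, "y": 9, "z": 0, "wx": 0, "wy": -1, "wz": -2, "gripper": -1},
  {"x": -2, "y": 13.5, "z": 0, "wx": 0, "wy": -1, "wz": -2.5, "gripper": -1},
  {"x": -2.5, "y": 18, "z": 0, "wx": 0, "wy": -1, "wz": -2.5, "gripper": -1},
  {"x": -3, "y": 22.5, "z": 1, "wx": 0, "wy": -1, "wz": -2.5, "gripper": -1},
  {"x": -3.6, "y": 26, "z": 2, "wx": 0, "wy": -1, "wz": -2.5, "gripper": -1},
  {"x": -3.9, "y": 27.6, "z": 2.8, "wx": 0, "wy": -1, "wz": -2.5, "gripper": -1},
  {"x": -3.9, "y": 27.6, "z": 2.8, "wx": 0, "wy": -1, "wz": -2.5, "gripper": -1},
])

```text
t: 18.45
eef_pos: [0.5039, -0.3289, 0.1883]
eef_rot: [0.0, 0.999, 0.032, -0.001]
force: [0.3, 0.4, -1.5]
gripper_width: 0.019
```

```bash
python3 w.py w13; python3 - <<'E'
from h import *
c=load("w13.npz");f=c["frame"][:,:,::-1];d=load("w7.npz")["frame"][:,:,::-1]
cv2.imwrite("pics/w13z.png",np.hstack([cv2.resize(g[130:330,190:320],None,fx=3,fy=3,interpolation=cv2.INTER_CUBIC) for g in(f,d)]))
E
python3 r.py .505 -.328 .08 .067
```

```text
18.45 [ 0.5039 -0.3289  0.1883] [ 0.0003  0.9995  0.032  -0.0012] [ 0.3399  0.4162 -1.4975] 0.019028202272847294
(array([ 0.07,  0.03, 10.92]), array([ 0.04,  0.11, -0.1 ])) [-0.79  0.11  0.02  1.49 -0.    0.71]
```

View pics/w13z.png

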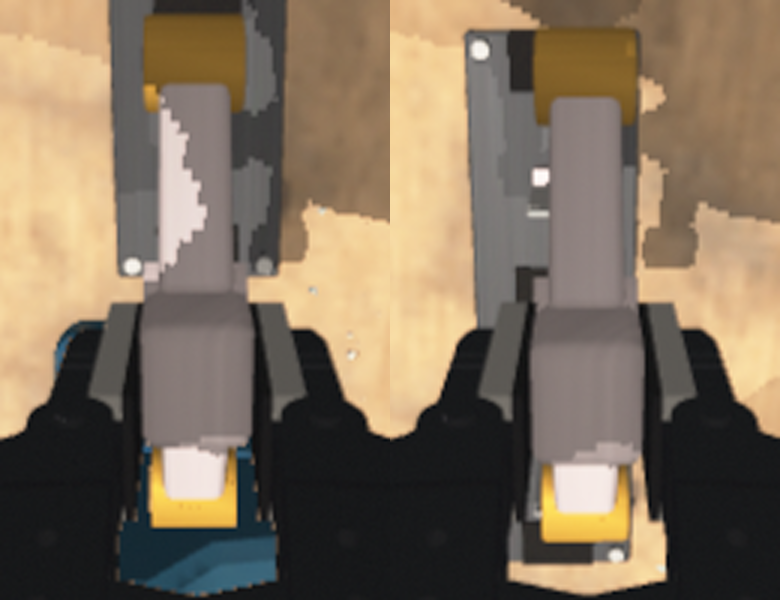

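```bash
python3 - <<'E'
from h import *
np.set_printoptions(precision=4,suppress=True)
c=load("w1.npz");t=load("top0.npz");s=load("scene0.npz")
for z in(.02,.1):print([onz(c,*p,z) for p in[(285,213),(235,262),(285,235)]])
f=t["frame"][170:300,370:480,::-1];cv2.imwrite("pics/tv.png",cv2.resize(f,None,fx=5,fy=5,interpolation=cv2.INTER_CUBIC))
f=s["frame"][100:220,280:360,::-1];cv2.imwrite("pics/sv.png",cv2.resize(f,None,fx=5,fy=5,interpolation=cv2.INTER_CUBIC))
E
```

```text
[array([ 0.4838, -0.4152,  0.02  ]), array([ 0.3862, -0.4866,  0.02  ]), array([ 0.4776, -0.4533,  0.02  ])]
[array([ 0.4802, -0.384 ,  0.1   ]), array([ 0.4019, -0.4412,  0.1   ]), array([ 0.4753, -0.4146,  0.1   ])]
```

View pics/tv.png

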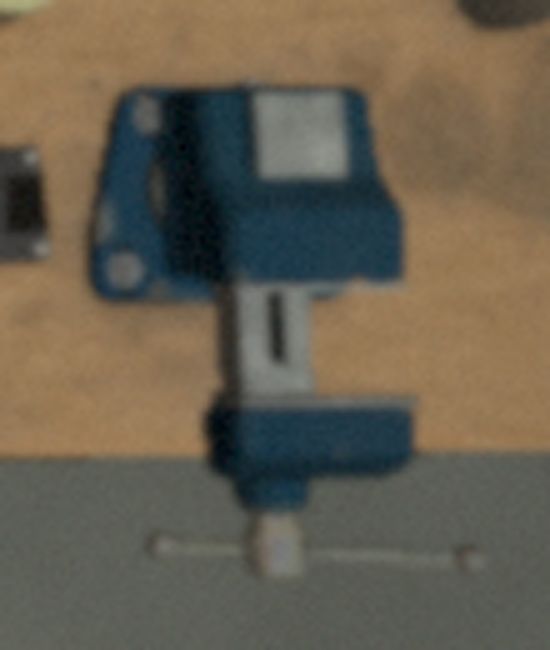

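View pics/sv.png

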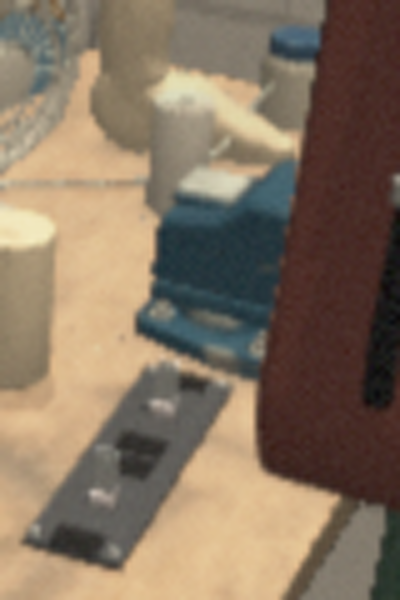

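drive_tool([
  {"x": 0.1, "y": 0.2, "z": 2, "wx": 0, "wy": 0, "wz": 0, "gripper": -1},
  {"x": 0.1, "y": 0.2, "z": 5, "wx": 0, "wy": 0, "wz": 0, "gripper": -1},
  {"x": 0.1, "y": 0.2, "z": 8, "wx": 0, "wy": 0, "wz": 0, "gripper": -1},
  {"x": 0.1, "y": 0.2, "z": 10.5, "wx": 0, "wy": 0, "wz": 0, "gripper": -1},
  {"x": 0.1, "y": 0.2, "z": 12, "wx": 0, "wy": 0, "wz": 0, "gripper": -1},
  {"x": 0.1, "y": 0.2, "z": 12.6, "wx": 0, "wy": 0, "wz": 0, "gripper": -1},
  {"x": 0.1, "y": 0.2, "z": 12.6, "wx": 0, "wy": 0, "wz": 0, "gripper": -1},
  {"x": 0.1, "y": 0.2, "z": 12.6, "wx": 0, "wy": 0, "wz": 0, "gripper": -1},
])

```text
t: 19.3
eef_pos: [0.5061, -0.33, 0.0648]
eef_rot: [0.001, 0.999, 0.033, -0.0]
force: [0.1, -0.3, -1.8]
gripper_width: 0.0192
```

```bash
python3 r.py .5054 -.3297 .052 .067
```

```text
(array([-0.07, -0.04,  1.28]), array([ 0.12,  0.03, -0.08])) [-0.79  0.15 -0.15  1.26 -0.    0.71]
```

drive_tool([
  {"x": -0.05, "y": 0, "z": 0.5, "wx": 0, "wy": 0, "wz": 0, "gripper": -1},
  {"x": -0.05, "y": 0, "z": 0.9, "wx": 0, "wy": 0, "wz": 0, "gripper": -1},
  {"x": -0.05, "y": 0, "z": 1.1, "wx": 0, "wy": 0, "wz": 0, "gripper": -1},
  {"x": -0.05, "y": 0, "z": 1.2, "wx": 0, "wy": 0, "wz": 0, "gripper": -1},
  {"x": -0.05, "y": 0, "z": 1.3, "wx": 0, "wy": 0, "wz": 0, "gripper": -1},
  {"x": -0.05, "y": 0, "z": 1.35, "wx": 0, "wy": 0, "wz": 0, "gripper": -1},
  {"x": -0.05, "y": 0, "z": 1.35, "wx": 0, "wy": 0, "wz": 0, "gripper": -1},
  {"x": -0.05, "y": 0, "z": 1.35, "wx": 0, "wy": 0, "wz": 0, "gripper": -1},
])

```text
t: 20.1
eef_pos: [0.5058, -0.3298, 0.0521]
eef_rot: [0.001, 0.999, 0.033, -0.0]
force: [-2.4, 4.8, 6.7]
gripper_width: 0.0193
```

drive_tool([
  {"x": 0, "y": -0.1, "z": 0, "wx": 0, "wy": 0, "wz": 0, "gripper": -1},
  {"x": 0, "y": -0.1, "z": 0, "wx": 0, "wy": 0, "wz": 0, "gripper": -1},
  {"x": 0, "y": -0.1, "z": 0.05, "wx": 0, "wy": 0, "wz": 0, "gripper": -1},
  {"x": 0, "y": -0.1, "z": 0.05, "wx": 0, "wy": 0, "wz": 0, "gripper": -1},
  {"x": 0, "y": -0.1, "z": 0.05, "wx": 0, "wy": 0, "wz": 0, "gripper": -1},
  {"x": 0, "y": -0.1, "z": 0.05, "wx": 0, "wy": 0, "wz": 0, "gripper": -1},
  {"x": 0, "y": -0.1, "z": 0.05, "wx": 0, "wy": 0, "wz": 0, "gripper": -1},
  {"x": 0, "y": -0.1, "z": 0.05, "wx": 0, "wy": 0, "wz": 0, "gripper": -1},
])

```text
t: 20.9
eef_pos: [0.5061, -0.3294, 0.0522]
eef_rot: [0.002, 0.999, 0.033, 0.0]
force: [0.6, -3.4, 4.9]
gripper_width: 0.019
```

drive_tool([
  {"x": 0, "y": 0.05, "z": -0.05, "wx": 0, "wy": 0, "wz": 0, "gripper": -1},
  {"x": 0, "y": 0.05, "z": -0.05, "wx": 0, "wy": 0, "wz": 0, "gripper": -0.4},
  {"x": 0, "y": 0.05, "z": -0.05, "wx": 0, "wy": 0, "wz": 0, "gripper": -0.2},
  {"x": 0, "y": 0.05, "z": -0.05, "wx": 0, "wy": 0, "wz": 0, "gripper": 0},
  {"x": 0, "y": 0.05, "z": -0.05, "wx": 0, "wy": 0, "wz": 0, "gripper": 0},
  {"x": 0, "y": 0.05, "z": -0.05, "wx": 0, "wy": 0, "wz": 0, "gripper": 0},
  {"x": 0, "y": 0.05, "z": -0.05, "wx": 0, "wy": 0, "wz": 0, "gripper": 0},
  {"x": 0, "y": 0.05, "z": -0.05, "wx": 0, "wy": 0, "wz": 0, "gripper": 0},
])

```text
t: 21.7
eef_pos: [0.5061, -0.3298, 0.0526]
eef_rot: [0.002, 0.999, 0.033, 0.0]
force: [0.5, 0.0, 0.6]
gripper_width: 0.0427
```

drive_tool([
  {"x": 0, "y": 0, "z": 0, "wx": 0, "wy": 0, "wz": 0, "gripper": 0},
  {"x": 0, "y": 0, "z": 0, "wx": 0, "wy": 0, "wz": 0, "gripper": 0},
  {"x": 0, "y": 0, "z": 0, "wx": 0, "wy": 0, "wz": 0, "gripper": 0},
  {"x": 0, "y": 0, "z": 0, "wx": 0, "wy": 0, "wz": 0, "gripper": 0},
  {"x": 0, "y": 0, "z": 0, "wx": 0, "wy": 0, "wz": 0, "gripper": 0},
  {"x": 0, "y": 0, "z": 0, "wx": 0, "wy": 0, "wz": 0, "gripper": 0},
  {"x": 0, "y": 0, "z": 0, "wx": 0, "wy": 0, "wz": 0, "gripper": 0},
  {"x": 0, "y": 0, "z": 0, "wx": 0, "wy": 0, "wz": 0, "gripper": 0},
])

```text
t: 22.5
eef_pos: [0.5061, -0.3299, 0.0527]
eef_rot: [0.002, 0.999, 0.033, 0.0]
force: [-1.0, 0.2, -0.0]
gripper_width: 0.0424
```

```bash
python3 w.py w14;python3 - <<'E'
from plant import ctrl
from h import *
c=ctrl.capture("scene");np.savez("s14.npz",**c)
f=c["frame"][:,:,::-1]
cv2.imwrite("pics/s14z.png",cv2.resize(f[140:230,260:350],None,fx=6,fy=6,interpolation=cv2.INTER_CUBIC))
E
```

```text
22.5 [ 0.5061 -0.3299  0.0527] [0.0015 0.9995 0.0329 0.0004] [-0.9679  0.1922 -0.0128] 0.0424293993336781
```

View pics/w14.png

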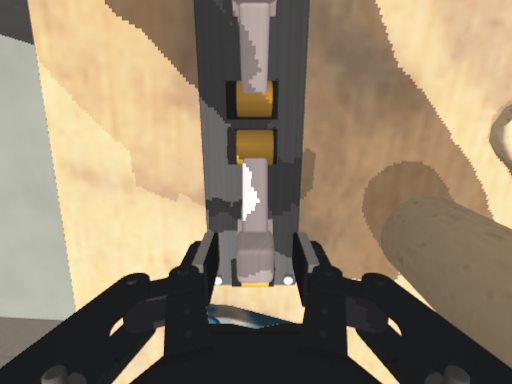

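View pics/s14z.png

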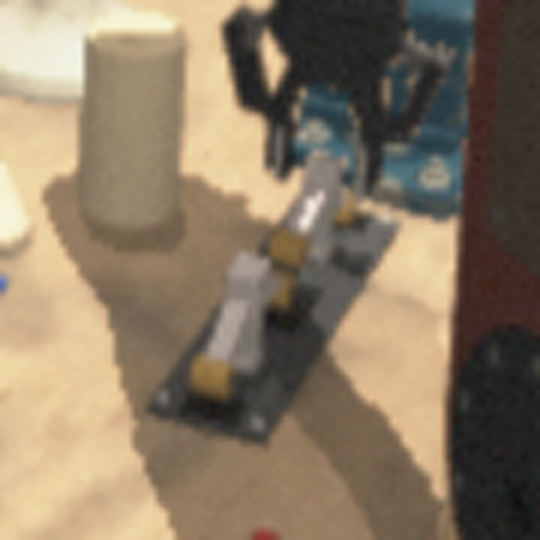

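drive_tool([
  {"x": 0, "y": 0, "z": 0, "wx": 0, "wy": 0, "wz": 0, "gripper": -1},
  {"x": 0, "y": 0, "z": 0, "wx": 0, "wy": 0, "wz": 0, "gripper": -1},
  {"x": 0, "y": 0, "z": 0, "wx": 0, "wy": 0, "wz": 0, "gripper": -1},
  {"x": 0, "y": 0, "z": -0.5, "wx": 0, "wy": 0, "wz": 0, "gripper": -1},
  {"x": 0, "y": 0, "z": -2, "wx": 0, "wy": 0, "wz": 0, "gripper": -1},
  {"x": 0, "y": 0, "z": -5, "wx": 0, "wy": 0, "wz": 0, "gripper": -1},
  {"x": 0, "y": 0, "z": -9, "wx": 0, "wy": 0, "wz": 0, "gripper": -1},
  {"x": 0, "y": 0, "z": -13, "wx": 0, "wy": 0, "wz": 0, "gripper": -1},
], squeeze=40)

```text
t: 23.4
eef_pos: [0.5057, -0.3291, 0.1849]
eef_rot: [0.001, 0.999, 0.033, 0.0]
force: [1.3, -0.7, -1.6]
gripper_width: 0.0189
```

```bash
python3 w.py w15; python3 r.py .48 -.06 .20 .067;python3 r.py .48 .12 .20 .154
```

```text
23.4 [ 0.5057 -0.3291  0.1849] [0.0015 0.9995 0.0329 0.0003] [ 1.3072 -0.6611 -1.6281] 0.01891454961523386
(array([ -0.97, -27.23,  -0.98]), array([ 0.59, -0.39, -0.07])) [-0.79  0.1   0.03  1.48 -0.    0.71]
(array([  0.21, -45.19,  -1.16]), array([ 0.61, -0.37, -5.05])) [-0.79  0.1   0.03  1.48 -0.    0.71]
```

View pics/w15.png

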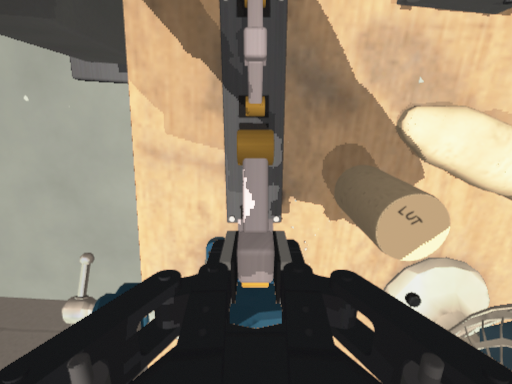

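drive_tool([
  {"x": 0, "y": -4.5, "z": -1, "wx": 0, "wy": 0, "wz": 0, "gripper": -1},
  {"x": 0, "y": -9, "z": -1, "wx": 0, "wy": 0, "wz": 0, "gripper": -1},
  {"x": -1, "y": -13.5, "z": -1, "wx": 0, "wy": 0, "wz": 0, "gripper": -1},
  {"x": -1, "y": -18, "z": -1, "wx": 0, "wy": 0, "wz": -1, "gripper": -1},
  {"x": -1, "y": -22.5, "z": -1, "wx": 0, "wy": 0, "wz": -2, "gripper": -1},
  {"x": -1, "y": -27, "z": -1, "wx": 0, "wy": 0, "wz": -3, "gripper": -1},
  {"x": -0.5, "y": -31.5, "z": -1, "wx": 0, "wy": 0, "wz": -4, "gripper": -1},
  {"x": -0.3, "y": -36, "z": -1, "wx": 0, "wy": 0, "wz": -5, "gripper": -1},
])

```text
t: 24.25
eef_pos: [0.4809, 0.0296, 0.2006]
eef_rot: [0.005, 0.997, 0.077, 0.004]
force: [1.0, -0.3, -0.9]
gripper_width: 0.0194
```

```bash
python3 w.py w16; python3 r.py .471 .175 .20 .154
```

```text
24.25 [0.4809 0.0296 0.2006] [0.0054 0.997  0.0767 0.0043] [ 0.9996 -0.2546 -0.9275] 0.01935240342322299
(array([  1.31, -13.92,  -0.05]), array([ 0.46, -0.43,  0.27])) [-0.2  -0.28 -0.32  1.52 -0.    1.22]
```

View pics/w16.png

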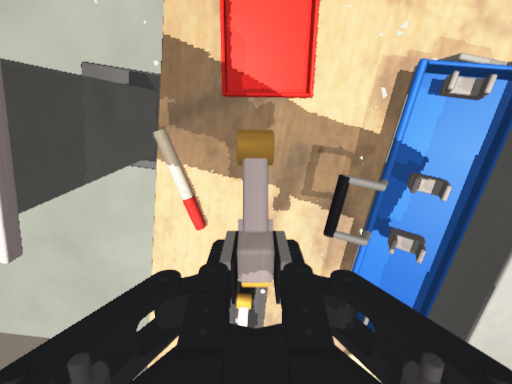

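```bash
python3 - <<'E'
from h import *
t=load("top0.npz");s=load("scene0.npz")
for a in[(133,205),(128,222)]:
  for b in [(233,128),(228,115),(235,133),(145,188)]:print(a,b,tri(t,a,s,b))
E
python3 r.py .471 .204 .16 .154
```

```text
(133, 205) (233, 128) (array([0.50468077, 0.20243801, 0.42529579]), np.float64(0.0069037633324742845))
(133, 205) (228, 115) (array([0.50983922, 0.19813759, 0.44911485]), np.float64(0.008137923991559845))
(133, 205) (235, 133) (array([0.5025541 , 0.20413117, 0.41604528]), np.float64(0.012937875220729618))
(133, 205) (145, 188) (array([0.57206509, 0.30042973, 0.29920033]), np.float64(0.14872771042974203))
(128, 222) (233, 128) (array([0.48395687, 0.2142626 , 0.43209092]), np.float64(0.015408746403840991))
(128, 222) (228, 115) (array([0.4895778 , 0.20974922, 0.4553573 ]), np.float64(0.02925831492910185))
(128, 222) (235, 133) (array([0.48166099, 0.2160306 , 0.42304887]), np.float64(0.009848925179603655))
(128, 222) (145, 188) (array([0.54205143, 0.31250156, 0.31662852]), np.float64(0.17010474640699114))
(array([  1.74, -16.82,   3.93]), array([ 0.46, -0.43,  0.27])) [-0.2  -0.28 -0.32  1.52 -0.    1.22]
```

```bash
python3 - <<'E'
from plant import ctrl
from h import *
for n in("scene","top"):
  c=ctrl.capture(n);np.savez(n+"17.npz",**c)
  cv2.imwrite(f"pics/{n}17.png",c["frame"][:,:,::-1])
E
```

```text
(no output)
```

View pics/scene17.png

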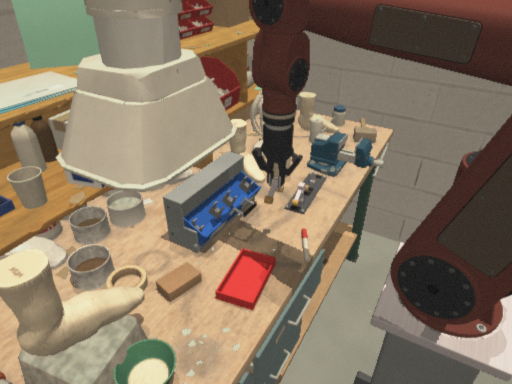

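View pics/top17.png

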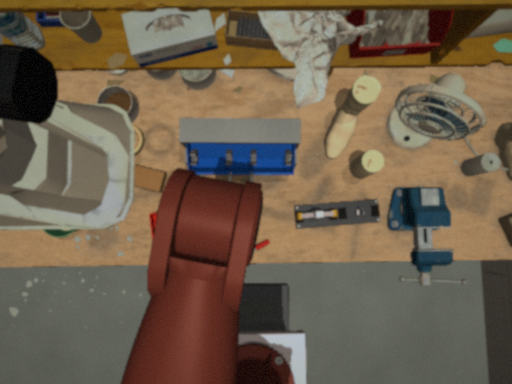

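```bash
python3 - <<'E'
from h import *
t=load("top0.npz");s=load("scene0.npz")
f=s["frame"][:210,40:260,::-1];g=t["frame"][90:240,0:150,::-1]
cv2.imwrite("pics/hs.png",cv2.resize(f,None,fx=3,fy=3,interpolation=cv2.INTER_CUBIC)[:600]);cv2.imwrite("pics/ht.png",cv2.resize(g,None,fx=4,fy=4,interpolation=cv2.INTER_CUBIC))
E
```

```text
(no output)
```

View pics/hs.png

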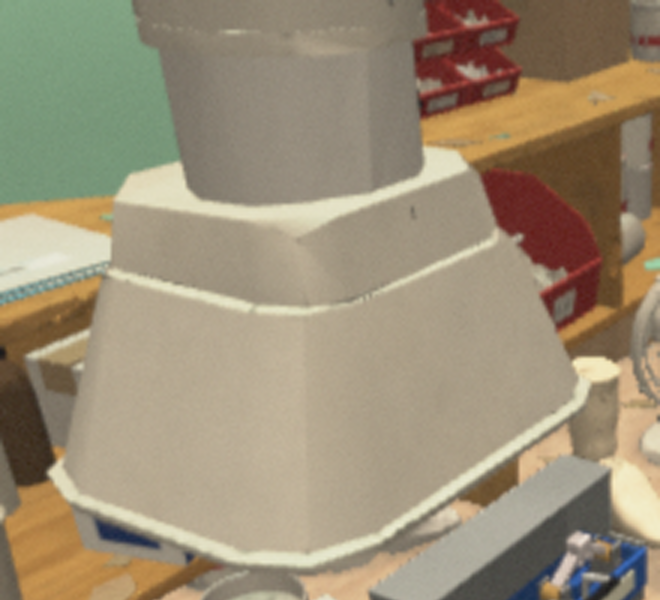

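View pics/ht.png

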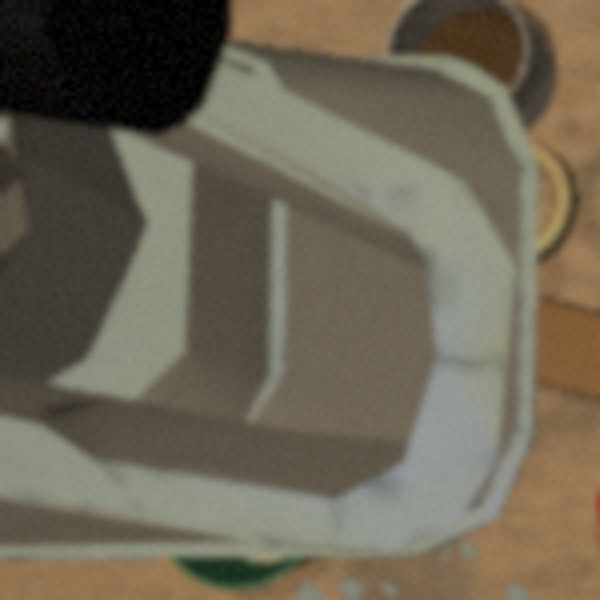

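```bash
python3 - <<'E'
from h import *
t=load("top0.npz");s=load("scene0.npz")
for a in[(107.5,226.5),(115,224),(122,219),(127,210),(132.5,200)]:
  for b in [(233.5,135),(235,128)]:print(a,b,tri(t,a,s,b))
for z in(.3,.36,.42):
  print(z,[onz(t,*p,z).round(3) for p in[(107.5,226.5),(122,219),(132.5,200),(132,135)]])
  for p in[(107.5,226.5),(122,219),(132.5,200)]:
    print(proj(s,onz(t,*p,z)))
E
```

```text
(107.5, 226.5) (233.5, 135) (array([0.47061809, 0.2458724 , 0.43389201]), np.float64(0.0019296237841220434))
(107.5, 226.5) (235, 128) (array([0.47045779, 0.24049777, 0.44637115]), np.float64(0.0015139782726297565))
(115, 224) (233.5, 135) (array([0.47590006, 0.23564218, 0.4283535 ]), np.float64(0.0042727064292279))
(115, 224) (235, 128) (array([0.47562835, 0.23038773, 0.44115691]), np.float64(0.0038016275574322303))
(122, 219) (233.5, 135) (array([0.4838945 , 0.22510947, 0.42250367]), np.float64(0.002305642727668315))
(122, 219) (235, 128) (array([0.48344901, 0.21997815, 0.43567215]), np.float64(0.0018671005756748281))
(127, 210) (233.5, 135) (array([0.49581269, 0.21577703, 0.41714215]), np.float64(0.007759616795168088))
(127, 210) (235, 128) (array([0.4951015 , 0.21074643, 0.43068669]), np.float64(0.007990661021903956))
(132.5, 200) (233.5, 135) (array([0.50926502, 0.20524128, 0.41129818]), np.float64(0.019206307506235802))
(132.5, 200) (235, 128) (array([0.50824368, 0.20033195, 0.42526468]), np.float64(0.01919121429973351))
0.3 [array([0.47 , 0.302, 0.3  ]), array([0.485, 0.271, 0
[... 197 characters left out ...]
np.float64(213.18906982973346), np.float64(187.0183131266635))
0.36 [array([0.47 , 0.277, 0.36 ]), array([0.484, 0.248, 0.36 ]), array([0.522, 0.228, 0.36 ]), array([0.653, 0.232, 0.36 ])]
(np.float64(227.12127967220908), np.float64(175.4283531312601))
(np.float64(228.74714948204246), np.float64(167.4696600380596))
(np.float64(218.99031920063885), np.float64(159.02178265068886))
0.42 [array([0.47 , 0.251, 0.42 ]), array([0.483, 0.225, 0.42 ]), array([0.517, 0.207, 0.42 ]), array([0.637, 0.21 , 0.42 ])]
(np.float64(233.09192693000995), np.float64(142.8342207094395))
(np.float64(234.4210571724613), np.float64(136.43513281553305))
(np.float64(225.08962630251168), np.float64(129.58684092653039))
```

```bash
python3 - <<'E'
from plant import ctrl
from h import *
s=load("scene17.npz");t=load("top17.npz")
p=ctrl.observe()["eef_pos"];print(p)
f=s["frame"][:,:,::-1].copy()
f=cv2.resize(f[0:220,200:400],None,fx=3,fy=3,interpolation=cv2.INTER_CUBIC)[:600]
for z in np.arange(.2,.75,.05):
  u,v=proj(s,[p[0],p[1],z]);print(round(z,2),round(u),round(v),np.round(proj(t,[p[0],p[1],z])))
  cv2.circle(f,(int((u-200)*3),int(v*3)),4,(0,255,0),-1)
cv2.imwrite("pics/s17z.png",f)
E
```

```text
[0.48082409 0.03035099 0.20044328]
0.2 276 185 [237. 220.]
0.25 277 169 [235. 220.]
0.3 277 152 [234. 220.]
0.35 278 134 [233. 219.]
0.4 279 114 [231. 219.]
0.45 280 94 [229. 219.]
0.5 281 72 [227. 218.]
0.55 282 49 [224. 218.]
0.6 283 24 [220. 217.]
0.65 284 -3 [216. 216.]
0.7 285 -32 [210. 215.]
```

View pics/s17z.png

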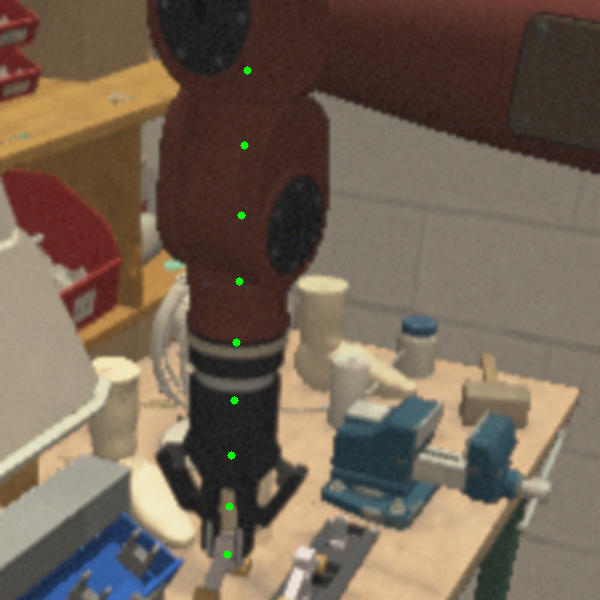

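drive_tool([
  {"x": 0, "y": 0, "z": 0, "wx": 0, "wy": 0, "wz": -8, "gripper": -1},
  {"x": 0, "y": 0, "z": 0, "wx": 0, "wy": 0, "wz": -16, "gripper": -1},
  {"x": 0, "y": 0, "z": 0, "wx": 0, "wy": 0, "wz": -24, "gripper": -1},
  {"x": 0, "y": 0, "z": 0, "wx": 0, "wy": 0, "wz": -32, "gripper": -1},
  {"x": 0, "y": 0, "z": 0, "wx": 0, "wy": 0, "wz": -40, "gripper": -1},
  {"x": 0, "y": 0, "z": 0, "wx": 0, "wy": 0, "wz": -48, "gripper": -1},
  {"x": 0, "y": 0, "z": 0, "wx": 0, "wy": 0, "wz": -56, "gripper": -1},
  {"x": 0, "y": 0, "z": 0, "wx": 0, "wy": 0, "wz": -64, "gripper": -1},
])

```text
t: 25.2
eef_pos: [0.481, 0.0292, 0.2011]
eef_rot: [0.007, 0.802, 0.597, 0.001]
force: [-0.0, -0.9, -1.6]
gripper_width: 0.0189
```

drive_tool([
  {"x": 0, "y": 0, "z": 0, "wx": 0, "wy": 0, "wz": -8, "gripper": -1},
  {"x": 0, "y": 0, "z": 0, "wx": 0, "wy": 0, "wz": -16, "gripper": -1},
  {"x": 0, "y": 0, "z": 0, "wx": 0, "wy": 0, "wz": -24, "gripper": -1},
  {"x": 0, "y": 0, "z": 0, "wx": 0, "wy": 0, "wz": -32, "gripper": -1},
  {"x": 0, "y": 0, "z": 0, "wx": 0, "wy": 0, "wz": -40, "gripper": -1},
  {"x": 0, "y": 0, "z": 0, "wx": 0, "wy": 0, "wz": -48, "gripper": -1},
  {"x": 0, "y": 0, "z": 0, "wx": 0, "wy": 0, "wz": -56, "gripper": -1},
  {"x": 0, "y": 0, "z": 0, "wx": 0, "wy": 0, "wz": -64, "gripper": -1},
])

```text
t: 26.0
eef_pos: [0.4812, 0.0281, 0.2018]
eef_rot: [0.007, 0.362, 0.932, -0.003]
force: [-0.4, 0.6, -1.8]
gripper_width: 0.0191
```

```bash
python3 r.py .46 .08 .15 3.2956
```

```text
(array([5.14, 2.41, 5.1 ]), array([ -0.44,   0.75, -51.31])) [-0.21 -0.28 -0.32  1.52 -0.01 -1.04]
```

drive_tool([
  {"x": 0, "y": 0, "z": 0, "wx": 0, "wy": 0, "wz": -8, "gripper": -1},
  {"x": 1, "y": 0.5, "z": 1, "wx": 0, "wy": 0, "wz": -16, "gripper": -1},
  {"x": 2, "y": 1, "z": 2, "wx": 0, "wy": 0, "wz": -24, "gripper": -1},
  {"x": 3, "y": 1.5, "z": 3, "wx": 0, "wy": 0, "wz": -32, "gripper": -1},
  {"x": 4, "y": 2, "z": 4, "wx": 0, "wy": 0, "wz": -40, "gripper": -1},
  {"x": 5, "y": 2.4, "z": 5, "wx": 0, "wy": 0, "wz": -46, "gripper": -1},
  {"x": 5.1, "y": 2.4, "z": 5.1, "wx": 0, "wy": 0, "wz": -51.3, "gripper": -1},
  {"x": 5.1, "y": 2.4, "z": 5.1, "wx": 0, "wy": 0, "wz": -51.3, "gripper": -1},
])

```text
t: 26.8
eef_pos: [0.4602, 0.079, 0.1502]
eef_rot: [0.005, -0.077, 0.997, -0.006]
force: [0.6, -0.2, -1.4]
gripper_width: 0.0193
```

```bash
cat > r2.py <<'E'
import sys
from plant import ctrl
from h import *
a=[float(v) for v in sys.argv[1:]] # x y z yaw lean(wx deg)
s=ctrl.observe();M=Rt(a[3])@R.from_euler('x',a[4],degrees=True).as_matrix()
print(rel(s,a[:3],M),s["q"].round(2),"toolz",M[:,2].round(2))
E
python3 w.py w18;python3 r2.py .455 .09 .10 3.2956 -14; python3 r2.py .455 .188 .08 3.2956 -14
```

```text
26.8 [0.4602 0.079  0.1502] [ 0.0045 -0.0771  0.997  -0.0059] [ 0.6246 -0.1859 -1.4092] 0.019267496669963583
(array([0.42, 1.25, 5.03]), array([-14.72,   0.52,  -0.12])) [-0.1  -0.32 -0.45  1.43 -0.01 -1.83] toolz [-0.04  0.24 -0.97]
(array([-1.03, 10.96,  6.92]), array([-14.72,   0.52,  -0.12])) [-0.1  -0.32 -0.45  1.43 -0.01 -1.83] toolz [-0.04  0.24 -0.97]
```

View pics/w18.png

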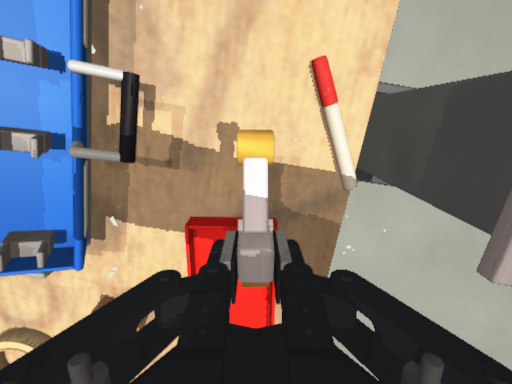

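drive_tool([
  {"x": 0, "y": 0, "z": 1, "wx": -4, "wy": 0, "wz": 0, "gripper": -1},
  {"x": 0, "y": 0.5, "z": 2, "wx": -8, "wy": 0.2, "wz": 0, "gripper": -1},
  {"x": 0.2, "y": 1, "z": 3, "wx": -12, "wy": 0.4, "wz": 0, "gripper": -1},
  {"x": 0.4, "y": 1.2, "z": 4, "wx": -14.5, "wy": 0.5, "wz": 0, "gripper": -1},
  {"x": 0.4, "y": 1.2, "z": 5, "wx": -14.5, "wy": 0.5, "wz": 0, "gripper": -1},
  {"x": 0, "y": 4, "z": 5.5, "wx": -14.5, "wy": 0.5, "wz": 0, "gripper": -1},
  {"x": -0.5, "y": 7, "z": 6, "wx": -14.5, "wy": 0.5, "wz": 0, "gripper": -1},
  {"x": -1.0, "y": 11, "z": 6.5, "wx": -14.5, "wy": 0.5, "wz": 0, "gripper": -1},
])

```text
t: 27.65
eef_pos: [0.4556, 0.1883, 0.0844]
eef_rot: [-0.008, -0.073, 0.99, 0.119]
force: [0.6, 0.6, -0.8]
gripper_width: 0.0186
```

```bash
python3 w.py w19;python3 r2.py .4555 .193 .045 3.2956 -14;  python3 - <<'E'
from plant import ctrl
from h import *
c=ctrl.capture("scene");np.savez("s19.npz",**c)
cv2.imwrite("pics/s19.png",cv2.resize(c["frame"][60:320,170:400,::-1],None,fx=2.3,fy=2.3,interpolation=cv2.INTER_CUBIC))
E
```

```text
27.65 [0.4556 0.1883 0.0844] [-0.0082 -0.0732  0.9902  0.1187] [ 0.6057  0.5506 -0.7908] 0.018553094570741155
(array([-0.15, -1.02,  3.74]), array([-0.15,  0.05, -0.15])) [-0.02 -0.22 -0.5   1.33  0.24 -1.74] toolz [-0.04  0.24 -0.97]
```

View pics/w19.png

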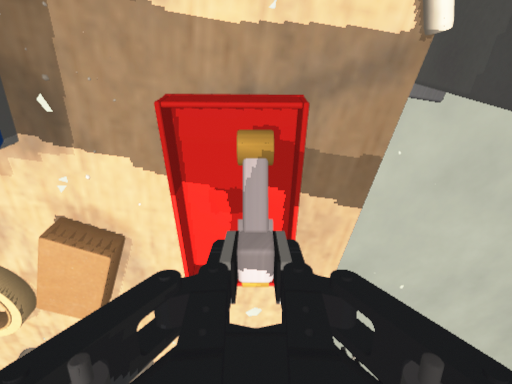

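View pics/s19.png

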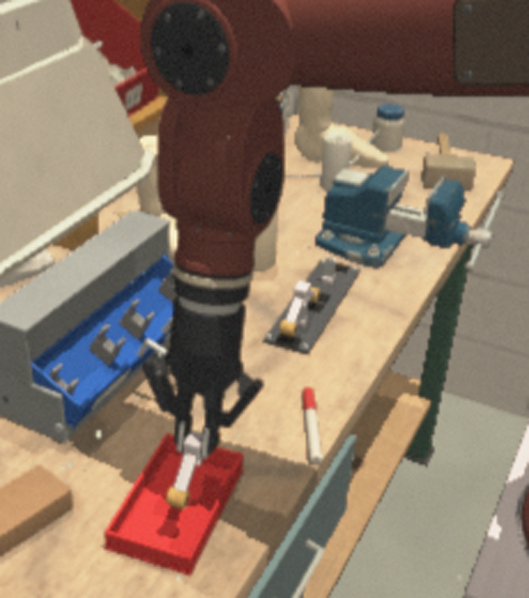

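drive_tool([
  {"x": 0, "y": -0.3, "z": 1, "wx": 0, "wy": 0, "wz": 0, "gripper": -1},
  {"x": -0.1, "y": -0.5, "z": 2, "wx": 0, "wy": 0, "wz": 0, "gripper": -1},
  {"x": -0.1, "y": -0.8, "z": 3, "wx": 0, "wy": 0, "wz": 0, "gripper": -1},
  {"x": -0.1, "y": -1, "z": 3.7, "wx": 0, "wy": 0, "wz": 0, "gripper": -1},
  {"x": -0.1, "y": -1.1, "z": 4.0, "wx": 0, "wy": 0, "wz": 0, "gripper": -1},
  {"x": -0.1, "y": -1.1, "z": 4.25, "wx": 0, "wy": 0, "wz": 0, "gripper": -1},
  {"x": -0.1, "y": -1.1, "z": 4.25, "wx": 0, "wy": 0, "wz": 0, "gripper": -1},
  {"x": -0.1, "y": -1.1, "z": 4.25, "wx": 0, "wy": 0, "wz": 0, "gripper": -1},
])

```text
t: 28.55
eef_pos: [0.4551, 0.1911, 0.0403]
eef_rot: [-0.009, -0.076, 0.99, 0.119]
force: [0.2, 0.0, -0.9]
gripper_width: 0.0188
```

Not yet touching; down a little more, then release.

drive_tool([
  {"x": 0, "y": 0, "z": 0.15, "wx": 0, "wy": 0, "wz": 0, "gripper": -1},
  {"x": 0, "y": 0, "z": 0.25, "wx": 0, "wy": 0, "wz": 0, "gripper": -1},
  {"x": 0, "y": 0, "z": 0.25, "wx": 0, "wy": 0, "wz": 0, "gripper": -0.5},
  {"x": 0, "y": 0, "z": 0.25, "wx": 0, "wy": 0, "wz": 0, "gripper": -0.3},
  {"x": 0, "y": 0, "z": 0.25, "wx": 0, "wy": 0, "wz": 0, "gripper": -0.1},
  {"x": 0, "y": 0, "z": 0.25, "wx": 0, "wy": 0, "wz": 0, "gripper": 0},
  {"x": 0, "y": 0, "z": 0.25, "wx": 0, "wy": 0, "wz": 0, "gripper": 0},
  {"x": 0, "y": 0, "z": 0.25, "wx": 0, "wy": 0, "wz": 0, "gripper": 0},
])

```text
t: 29.35
eef_pos: [0.4551, 0.1917, 0.038]
eef_rot: [-0.009, -0.076, 0.99, 0.119]
force: [0.5, 1.3, 0.8]
gripper_width: 0.0428
```

drive_tool([
  {"x": 0, "y": 0, "z": -0.5, "wx": 0, "wy": 0, "wz": 0, "gripper": 0},
  {"x": 0, "y": 0, "z": -1.5, "wx": 0, "wy": 0, "wz": 0, "gripper": 0},
  {"x": 0, "y": 0, "z": -3, "wx": 0, "wy": 0, "wz": 0, "gripper": 0},
  {"x": 0, "y": 0, "z": -5, "wx": 0, "wy": 0, "wz": 0, "gripper": 0},
  {"x": 0, "y": -3, "z": -8, "wx": 0, "wy": 0, "wz": 0, "gripper": 0},
  {"x": 0, "y": -7, "z": -9, "wx": 0, "wy": 0, "wz": 0, "gripper": 0},
  {"x": 0, "y": -11, "z": -10, "wx": 0, "wy": 0, "wz": 0, "gripper": 0},
  {"x": 0, "y": -14, "z": -11, "wx": 0, "wy": 0, "wz": 0, "gripper": 0},
])

```text
t: 30.15
eef_pos: [0.4803, 0.029, 0.1125]
eef_rot: [-0.008, -0.076, 0.99, 0.119]
force: [0.2, -0.3, -0.5]
gripper_width: 0.0427
```

```bash
python3 - <<'E'
from plant import ctrl
from h import *
c=ctrl.capture("scene");np.savez("s20.npz",**c)
cv2.imwrite("pics/s20.png",cv2.resize(c["frame"][150:320,190:350,::-1],None,fx=3.5,fy=3.5,interpolation=cv2.INTER_CUBIC))
c=ctrl.capture("top");np.savez("t20.npz",**c)
cv2.imwrite("pics/t20.png",cv2.resize(c["frame"][105:260,140:400,::-1],None,fx=3,fy=3,interpolation=cv2.INTER_CUBIC))
E
```

```text
(no output)
```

View pics/s20.png

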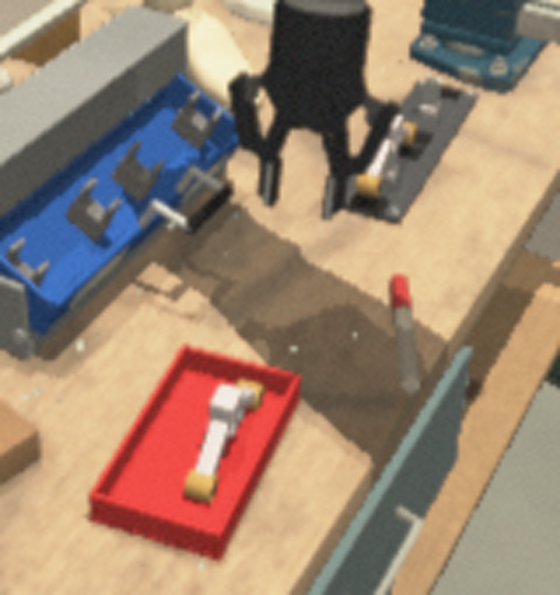

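View pics/t20.png

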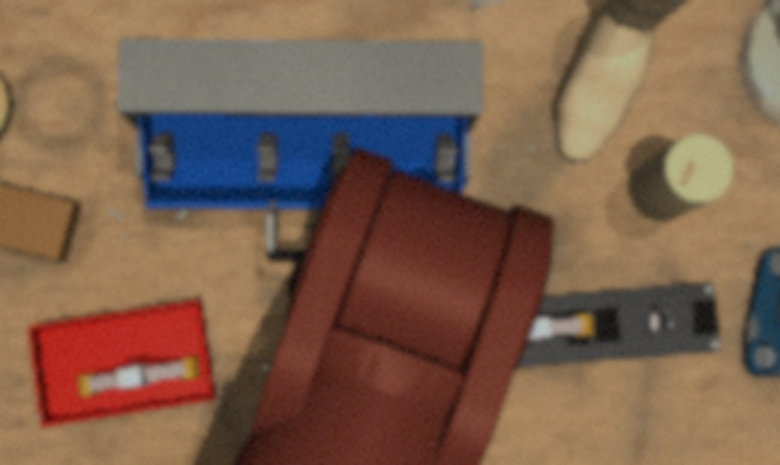

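```bash
python3 - <<'E'
from h import *
t=load("t20.npz");s=load("s20.npz")
p=onz(t,131/3+140-.33,376/3+105-.33,.058);d=p[:2]-[.4709,.2041];a=.154
print(p,"tray xy",d[0]*np.cos(a)+d[1]*np.sin(a),-d[0]*np.sin(a)+d[1]*np.cos(a))
y=np.array([-.0669,.9978,0]);e=np.array([.496,-.1985,.051])
for n,e,y,dz in[("edge",e,y,.022),("tray",np.array([p[0],p[1],.036]),np.array([-.153,.988,0]),.022)]:
 for q in[e-.022*np.array([0,0,1])+k*.05*y for k in(1,-1)]+[e+np.array([0,0,.022])]:
  u,v=proj(s,q);print(n,(u-190)*3.5,(v-150)*3.5)
E
```

```text
[0.45670258 0.18897701 0.058     ] tray xy -0.016349148292692066 -0.012766243236676371
edge 369.190687906362 184.63548867637974
edge 404.53730708154046 133.25823236920516
edge 390.6864655031728 119.86173152721233
tray 200.6293236132349 483.9413270438374
tray 247.95003719563962 393.2399163039328
tray 225.3847544355201 394.154840181087
```

```bash
python3 -c "
from plant import ctrl
s=ctrl.observe();print(s['t'],s['force'],s['joint_velocities'].round(3));print(ctrl.sign_off())"
```

```text
30.25 [-0.01642798  0.52340088  0.24378475] [ 0.065 -0.018 -0.03   0.003  0.025  0.064]
the job is handed in; nothing more can be done
None
```

I finished the job and handed it in at 30.25 s of the allowed 72. No verdict was reported, so the results below come from my own camera checks.

- **Bin:** I tilted it out by its handle to about 0.5 rad, worked out from how far the handle moved.
- **True rocker:** The rocker from the right side of the bin stayed level on the left knife edge after I let go. I left it there.
- **Off-centre rocker:** The other one tipped on the right edge once released. I lifted it off, turned it to level and laid it in the red tray.

**Last checks before handing in (scene and top cameras):**
- The true rocker's end bushes were within a few picture pixels of where they should be when level.
- The rejected rocker lay flat on the tray floor, about 16 mm and 13 mm from the tray's centre.
- The gripper was clear of everything, and the sanding block, marker pen and plaster cylinder looked unmoved.

No check failed. My first placing on each edge was 1 to 4 mm off along the rocker, which showed up as sideways force, so I corrected it before letting go. I did not measure the tipped angle in numbers. I judged it from the raised end looking larger in the wrist camera.

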